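# Check a slide clamp's gap with a taper gauge

## Task

The slide clamp from the microscope needs its gap checked. Take the tapered gauge (not the one with the thick square-ended blade) by its upright grip, lay its blade flat on the clamp's lower plate and slide it straight in under the sprung upper plate until it drags snugly and has lifted that plate by about two millimetres, never forcing it much further. Keep hold of it at that depth: you finish with the gauge still gripped in the clamp, and everything else on the bench left alone.

Things in the scene. Friction and masses are not known exactly. Their poses are not given: they have to be found in the camera images.
- gauge: steel taper gauge, about 90 g, lying flat. Blade 22 mm wide, flat underside, running from x = -20 mm to the tip at x = +95 mm; 2.5 mm thick at the tip, rising evenly to 10.5 mm at x = 25 mm and level behind that. Upright grip tab over the origin, 30 mm (x) by 12 mm (y), top 48 mm above the underside. Origin: on the underside, below the tab's centre; z up
- gauge_grip (a point): point to grip on the gauge's tab (pinch it across y), on its centre, 34 mm above the gauge's underside, so that the fingertips clear the blade
- gauge_tip (a point): tip of the gauge's blade, on the underside, 95 mm along +x from the gauge's origin
- clamp: slide clamp fixed to the bench: black base, dark steel lower plate 170 mm (x) by 110 mm (y), its top 40 mm above the bench, and a sprung aluminium upper plate 76 mm wide, 5 mm thick, over its far half. Two posts with a bridge, up to 85 mm above the bench, stand at x = 18 to 52 mm. Origin: under the base, on the bench; +x points into the clamp, roughly away from the robot
- clamp_mouth (a point): middle of the clamp's mouth, on top of the lower plate, straight below the rounded front edge of the upper plate; axes as the clamp. The blade goes in along +x. The lower plate reaches 70 mm out of the mouth (towards -x) as a bare sill; the upper plate's turned-up lip overhangs the first 11 mm of it. The gap at rest is 4 to 6.5 mm, different each time
- leaf (a joint): lift of the clamp's upper plate above its rest height (m, 0 at rest, stop at 0.008). It moves straight up against springs: 2 N to start, then 1 N per mm. Drag on the blade at 2 mm lift is about 5 to 8 N, and up to 16 N if the hand also presses the blade down. From first touch each mm of lift takes 9 to 11 mm of travel
- block_gauge: bystander: similar gauge with the same grip tab but a plain square-ended blade 12 mm thick, too thick for the clamp; origin under the tab. Leave it
- objective: bystander: steel microscope objective standing upright, 30 mm across, 42 mm high, origin under it
- petri: bystander: clear shallow dish, 90 mm across, 15 mm high, origin under it
- driver: bystander: screwdriver with a black handle, 160 mm long, lying
- beaker: bystander: glass beaker, 70 mm across, 90 mm high, origin under it
- bottle: bystander: white plastic bottle, 60 mm across, 120 mm high, origin under it
- jar: bystander: amber glass jar with a black cap, 74 mm across, 120 mm high, origin under it
Mind the look-alikes: they are no part of the job. Leave any green look-alike of the gauge alone.

How it is judged:
By the outcome, as a careful person would: the job done as asked, in the order asked, and still so for the second after the job is handed in, while the arm keeps its last pose, push and grip.
It also fails if it takes over 48 s, if anything falls off the work surface, if the arm or the gripper's body presses on something with over 40 N, if the wrist force passes 120 N, or if a joint passes its speed limit or range.

## Robot

A 7-joint arm with a two-finger parallel gripper is mounted at the origin on the work surface. World frame = base frame: x ahead of the robot, y to its left, z up, the work surface at z = 0. Lengths are in m, angles in rad, forces in N, time in s.
With the tool pointing down it reaches from about 0.4 to 0.85 m from the base axis. Payload 4.4 kg.
Tool frame: the origin (TCP) lies between the finger pads; the fingertips stand 25 mm ahead of it and the grasp point (between the pads) lies 6 mm ahead of it; x points along the fingers, y is the direction in which the jaws open and shut, and the axes are right-handed (so a half turn about x gives the same grasp; the last joint's range is limited). The gripper opens to 94 mm and grips with 3 to 60 N. Pads are 16 mm wide; open, the fingers measure 119 mm over their backs; the gripper's body (75 mm by 177 mm) begins 78 mm behind the grasp point.
Start: joints at [1.044, 0.628, 0.038, 1.517, -0.027, 0.996, -0.02], TCP at [0.289, -0.582, 0.23] pointing down, gripper open.
Joint ranges: [-3.06, 3.06], [-0.37, 2.12], [-1.25, 1.32], [0.18, 2.47], [-1.1, 4.24], [0.23, 1.98], [-2.94, 2.94]. Speed limits (rad/s): [2.57, 2.57, 3.14, 3.14, 3.14, 3.14, 3.14].

## Interface

Orientations are given as a rotation vector (axis times angle).
In Python, from cell import readout, eyes, r, models gives the robot as it stands.
- The arm moves only by the tool servo_tool, never from a script. Its argument "rows" is a list of rows, each a list of 5 numbers: the shift along the tool's x, y, z in units of 30 mm (1.0 is 30 mm), then the turn about the tool's x in units of 6 degrees (1.0 is 6 degrees), then the closure, from 0 (fully open) to 1 (shut). A call has 1 to 20 rows; each row shifts and turns the pose as measured when the row begins, along the tool's axes as they then stand; what a row does not reach is not made up. A row lasts 1/12 s, in which the tool goes at most 41.7 mm and 7.16 degrees, less where a joint would pass 70% of its speed; a pose out of reach is approached as far as the arm can. A call is refused whole if a number of a shift passes 1 or a number of a turn 1, either way. A call with a gripper value outside its range is refused whole. The fingers move at their own pace and stop on an object; "squeeze" is the grip in N (left out, the last holds). Time passes only in rows, so rows that do not move let the fingers close. It gives the time, the measured TCP pose, the force and the opening at its end, in the units of the state.
- readout.observe(): the state, without advancing time (a new reading comes with each control period).
- eyes.camera(name): name is "side" or "top" or "wrist"; returns a dict with "img" (420x560x3 uint8, red, green, blue), "depth" (420x560 float32, m along the optical axis (not along the pixel's ray), 0 where there is no reading), "fx", "fy", "cx", "cy" (pixels), "distortion" ([k1, k2, p1, p2, k3] as OpenCV has them; the pictures are not rectified), "xyz" and "rotation" of the camera in the world; the wrist camera has in their place "hand_eye" (4x4, takes a point from camera to tool coordinates, whose origin is the TCP and whose axes are the tool frame's). Camera axes: x right, y up, looking along -z (the intrinsics and any distortion apply to the point x, -y, -z); pixel columns grow to the right and rows downward; lengths in m; the calibration is good to about 2 mm. A picture is of the moment at which its call begins: read the wrist's pose just before it.
- r.close_job(): hands the job in, once; it reports no verdict.
Trained networks look in the newest picture that a camera, given by its name, has taken for a name from the list of things; names that differ only in an ending like _2 or _b are one class to them, and where a whole thing is asked for, a point or a joint stands for the part that bears it (a point fixed in the world has none). Each returns a list of dicts, best first, with "conf" (0 to 1); they miss things now and then, are a little off and sometimes report something else, mostly with a low value. They report only what shows in the picture. A call takes as long as a camera call. They do not tell look-alikes from the thing itself.
- models.recognise(camera, name): "centre" ([column, row] in pixels, amid what is visible of it).
- models.spot_point(camera, name): "centre" ([column, row] in pixels: a listed point, or the origin of a listed thing).
The state is a dict: "time_s": time; "joint_positions": joint angles; "dq": joint speeds; "tau": joint torques, N m; "position": TCP position; "eef_rot": TCP orientation; "contact_force": force on the tool from outside, world axes, zero at the start; "torque": the same for the moment, N m; "finger_gap": opening from 0.0 (shut) to 1.0 (fully open).
Only numpy, scipy, OpenCV 4.12 (cv2) and the standard library are available. Lean on these libraries where they do the work, as an engineer would, in place of code of your own. Each camera call takes 0.05 s, during which the arm holds its last target.

## Working session

There is one attempt and no reset: what is moved stays moved. The work goes in short steps, Python scripts to look and compute and a tool call to move; the robot and the scene stay as the last step left them, time stands still between calls to the robot, and variables do not carry over. Pictures are saved under pics/ and viewed, and the job is handed in when it is done.

Besides the shell and the picture viewer there is one more tool, called after "Call:" as name(argument=value, ...), one argument or row to a line, values as JSON. servo_tool: Moves the arm, as the interface text tells. Its arguments: {"type":"object","properties":{"rows":{"type":"array","items":{"type":"array","items":{"type":"number"}}},"squeeze":{"type":"number"}},"required":["rows"]}

```bash
ls; mkdir -p pics; cat > h.py <<'E'
import numpy as np, cv2
from scipy.spatial.transform import Rotation as R
from cell import readout, eyes, r, models
def cam(name):
    s=readout.observe(); c=eyes.camera(name)
    if 'hand_eye' in c:
        T=np.eye(4);T[:3,:3]=R.from_rotvec(s['eef_rot']).as_matrix();T[:3,3]=s['position']
        M=T@np.array(c['hand_eye'])
    else:
        M=np.eye(4);q=np.array(c['rotation'],float)
        M[:3,:3]=q if q.shape==(3,3) else R.from_rotvec(q).as_matrix() if q.size==3 else R.from_quat(q).as_matrix()
        M[:3,3]=c['xyz']
    c['M']=M
    c['K']=np.array([[c['fx'],0,c['cx']],[0,c['fy'],c['cy']],[0,0,1.]])
    c['D']=np.array(c['distortion'],float)
    return c
def ray(c,uv):
    p=cv2.undistortPoints(np.array(uv,float).reshape(-1,1,2),c['K'],c['D']).reshape(-1,2)
    d=np.c_[p[:,0],-p[:,1],-np.ones(len(p))]
    return d@c['M'][:3,:3].T, c['M'][:3,3]
def at_z(c,uv,z):
    d,o=ray(c,uv); return o+d*((z-o[2])/d[:,2])[:,None]
def at_depth(c,uv):
    uv=np.array(uv,float).reshape(-1,2);d,o=ray(c,uv)
    dep=np.array([c['depth'][int(round(v)),int(round(u))] for u,v in uv]);return o+d*dep[:,None]
def proj(c,P):
    P=np.array(P,float).reshape(-1,3);q=(P-c['M'][:3,3])@c['M'][:3,:3]
    q=q*[1,-1,-1]
    return cv2.projectPoints(q,np.zeros(3),np.zeros(3),c['K'],c['D'])[0].reshape(-1,2)
def save(c,f,crop=None,k=1):
    im=c['img'][:,:,::-1]
    if crop: x0,y0,x1,y1=crop; im=im[y0:y1,x0:x1]
    cv2.imwrite(f,cv2.resize(im,None,fx=k,fy=k,interpolation=cv2.INTER_CUBIC))
E
python3 - <<'E'
from h import *
s=readout.observe(); print(s)
for n in ['top','side','wrist']:
    c=cam(n); save(c,f'pics/{n}0.png'); print(n,c['M'].round(3).tolist(),c['fx'],c['D'])
    for o in ['gauge','gauge_grip','gauge_tip','clamp','clamp_mouth','block_gauge']:
        print(o,'rec',[(np.round(d['centre']).tolist(),round(d['conf'],2)) for d in models.recognise(n,o)][:4] if o!='clamp_mouth' else '','pt',[(np.round(d['centre'],1).tolist(),round(d['conf'],2)) for d in models.spot_point(n,o)][:4])
E
```

```text
pics
{'time_s': 0.0, 'joint_positions': array([ 1.04422081,  0.62931752,  0.03847392,  1.5183175 , -0.02697788,
        0.99627653, -0.01997341]), 'dq': array([-0.00238027, -0.00107418,  0.00040875,  0.00094645, -0.00041744,
        0.00158639, -0.00034824]), 'tau': array([ 3.38825257e-04, -5.49735332e+01,  1.14402082e+00, -1.86635596e+01,
       -5.21173887e-02,  2.36863521e-02,  1.83388142e-04]), 'position': array([ 0.2887614 , -0.58168155,  0.22958935]), 'eef_rot': array([ 1.96542391,  0.46287521, -1.96636827]), 'contact_force': array([-0.9013747 ,  0.3409258 ,  0.96368915]), 'torque': array([ 0.06113435,  0.02468431, -0.04325485]), 'finger_gap': 1.001738441751003}
top [[0.004, 0.995, -0.096, 0.468], [-1.0, 0.003, -0.014, -0.038], [-0.014, 0.096, 0.995, 1.164], [0.0, 0.0, 0.0, 1.0]] 406.2173881047451 [0.03308771 0.         0.         0.         0.        ]
gauge rec [([284.0, 233.0], 0.83), ([330.0, 221.0], 0.74), ([342.0, 272.0], 0.62)] pt [([298.5, 237.8], 0.85), ([327.0, 233.7], 0.7), ([337.8, 284.4], 0.65)]
gauge_grip rec [([331.0, 219.0], 0.85), ([343.0, 269.0], 0.83), ([286.
[... 1029 characters left out ...]
0, 221.0], 0.79), ([321.0, 208.0], 0.65), ([303.0, 231.0], 0.59)] pt [([278.5, 241.9], 0.93), ([353.5, 212.8], 0.87), ([299.3, 207.1], 0.82)]
clamp rec [([220.0, 249.0], 0.78)] pt [([220.5, 260.1], 0.66)]
clamp_mouth rec  pt [([227.3, 251.5], 0.8), ([303.8, 184.8], 0.36)]
block_gauge rec [([348.0, 191.0], 0.68)] pt [([353.8, 195.6], 0.64), ([130.8, 314.3], 0.56)]
wrist [[0.444, 0.867, 0.225, 0.353], [-0.896, 0.43, 0.111, -0.549], [-0.001, -0.251, 0.968, 0.384], [0.0, 0.0, 0.0, 1.0]] 335.3259112801814 [-0.03659873  0.          0.          0.          0.        ]
gauge rec [] pt []
gauge_grip rec [] pt []
gauge_tip rec [] pt []
clamp rec [] pt []
clamp_mouth rec  pt []
block_gauge rec [] pt []
```

View pics/top0.png

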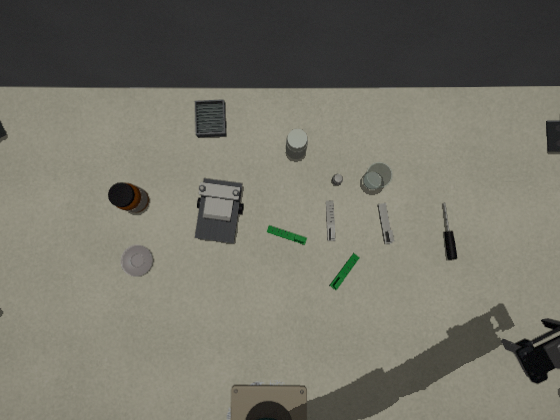

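View pics/side0.png

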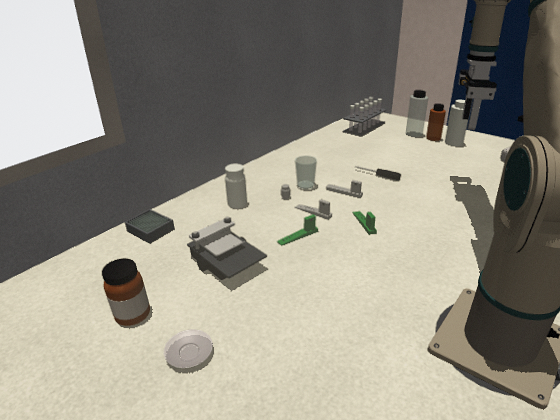

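Top view: there are four gauge-like things. Two are green look-alikes at (285,234) and (343,271). Two are steel: (331,220), which looks tapered with graduations, and (386,224), which looks like the plain block gauge. The clamp is at (218,210). I'll crop in close and measure.

```bash
python3 - <<'E'
from h import *
c=cam('top'); t=c['img'][160:300,255:415,::-1]
d=cam('side'); s=d['img'][165:245,270:400,::-1]
a=cv2.resize(t,(640,560),interpolation=cv2.INTER_CUBIC);cv2.imwrite('pics/crop_t.png',a)
cv2.imwrite('pics/crop_s.png',cv2.resize(s,None,fx=6,fy=6,interpolation=cv2.INTER_CUBIC))
save(c,'pics/crop_c.png',(180,165,260,255),6)
for nm,uv in dict(A=(328.5,233),tipA=(328.6,199.1),B=(384.2,235)).items(): print(nm,at_z(c,[uv],0.0).round(4))
print('side pts z0', at_z(d,[(323.9,215.2),(299.3,207.1),(353.8,195.6)],0).round(4))
print('clamp',at_z(c,[(218.4,206.1)],0).round(4),'mouth',at_z(c,[(216.7,213.4)],0.04).round(4),at_z(d,[(227.3,251.5)],0.04).round(4))
E
```

```text
A [[ 0.5177 -0.1682  0.    ]]
tipA [[ 0.6153 -0.1692  0.    ]]
B [[ 0.5127 -0.3261  0.    ]]
side pts z0 [[ 0.5164 -0.1707  0.    ]
 [ 0.5986 -0.1643  0.    ]
 [ 0.5087 -0.3203  0.    ]]
clamp [[0.5941 0.1485 0.    ]] mouth [[0.5694 0.1464 0.04  ]] [[0.5664 0.1512 0.04  ]]
```

View pics/crop_t.png

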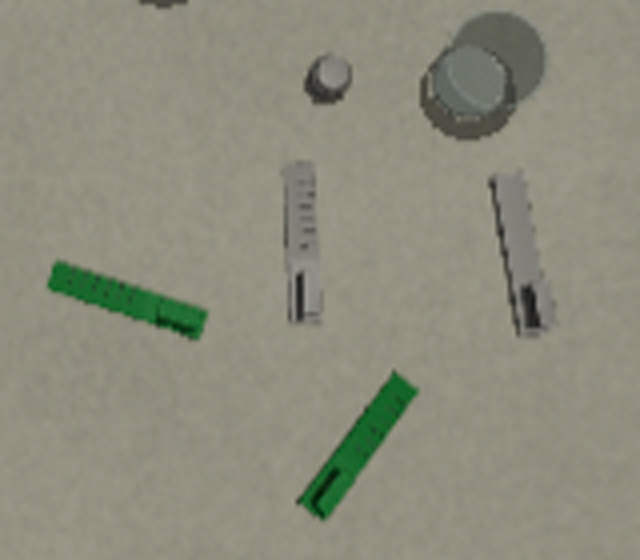

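View pics/crop_s.png

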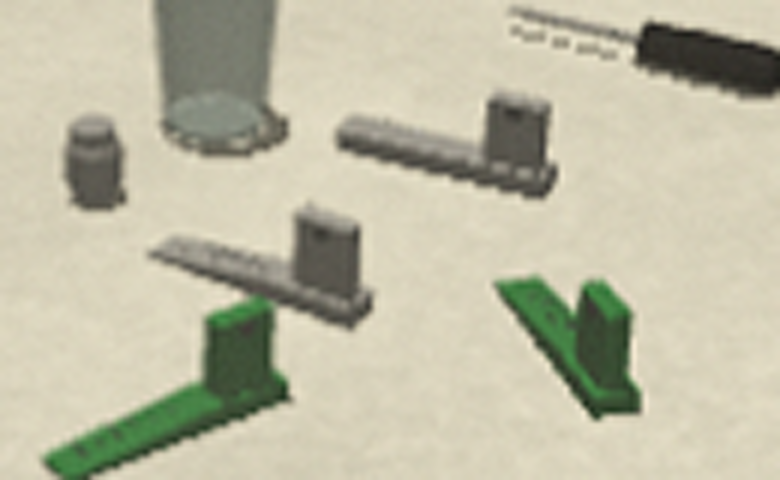

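View pics/crop_c.png

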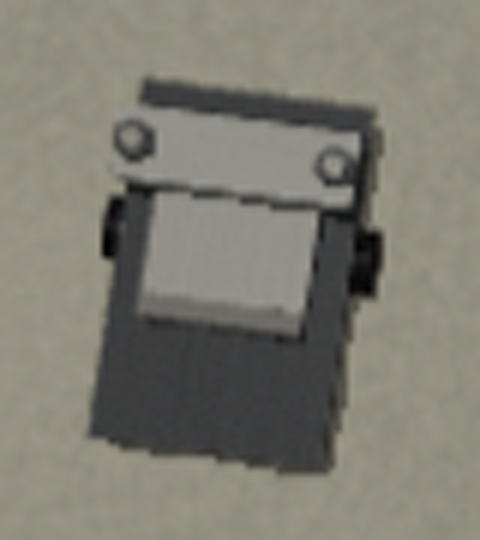

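The pick is the steel taper gauge at top (331,220). It has graduations and a blade that thins to the tip in the side crop. The block gauge is at (386,224). I'll fit gauge and clamp yaw from outlines, and work out the tool axes.

```bash
python3 - <<'E'
from h import *
s=readout.observe(); Rm=R.from_rotvec(s['eef_rot']).as_matrix(); print('tool axes cols\n',Rm.round(3))
print(np.array(eyes.camera('wrist')['hand_eye']).round(3))
c=cam('top')
f=lambda u,v,x0,y0,k:(x0+(u+.5)/k-.5,y0+(v+.5)/k-.5)
# clamp lower plate corners z=.04
cl=[f(u,v,180,165,6) for u,v in [(92,435),(328,472),(148,80),(375,108)]]
P=at_z(c,cl,.04);print(P.round(4)); 
for a,b in [(0,2),(1,3)]: e=P[b]-P[a];print('yaw',np.degrees(np.arctan2(e[1],e[0])),np.hypot(*e[:2]))
for a,b in [(1,0),(3,2)]: e=P[b]-P[a];print('yawy',np.degrees(np.arctan2(-e[0],e[1])),np.hypot(*e[:2]))
print('centre',P.mean(0))
E
```

```text
tool axes cols
 [[ 0.     0.445 -0.896]
 [ 0.    -0.896 -0.445]
 [-1.     0.    -0.   ]]
[[ 0.001  0.251 -0.968 -0.154]
 [ 1.     0.001  0.001 -0.001]
 [ 0.001 -0.968 -0.251 -0.072]
 [ 0.     0.     0.     1.   ]]
[[0.5034 0.2055 0.04  ]
 [0.4867 0.0963 0.04  ]
 [0.6692 0.1832 0.04  ]
 [0.6562 0.0768 0.04  ]]
yaw -7.64809918153836 0.16729134009051738
yaw -6.563771340047213 0.170612470136503
yawy -8.67603278503651 0.11038217725447663
yawy -6.947371250846282 0.10714376222441678
centre [0.57889584 0.14046103 0.04      ]
```

Call:
servo_tool(
  rows=[
    [0, 0, 0, 1, 0],
    [0, 0, 0, 1, 0],
    [0, 0, 0, 1, 0],
    [0, 0, 0, 1, 0],
    [0, -0.95, -0.6, 0, 0],
    [0, -0.95, -0.6, 0, 0],
    [0, -0.95, -0.6, 0, 0],
    [0, -0.95, -0.6, 0, 0],
    [0, -0.95, -0.6, 0, 0],
    [0, -0.95, -0.6, 0, 0],
    [0, -0.95, -0.6, 0, 0],
    [0, -0.95, -0.6, 0, 0],
    [0, -0.95, -0.6, 0, 0],
    [0, -0.95, -0.6, 0, 0],
    [0, -0.95, -0.6, 0, 0],
    [0, -0.95, -0.6, 0, 0],
    [0, -0.95, -0.6, 0, 0],
    [0, -0.95, -0.6, 0, 0],
    [0, 0, 0, 0, 0],
  ],
)

```text
time_s: 3.58
position: [0.5441, -0.1636, 0.2287]
eef_rot: [2.217, 0.009, -2.209]
contact_force: [1.0, 1.0, 0.4]
finger_gap: 0.999
```

```bash
python3 - <<'E'
from h import *
c=cam('wrist'); save(c,'pics/w1.png'); s=readout.observe()
print(R.from_rotvec(s['eef_rot']).as_matrix().round(3))
for o in ['gauge','gauge_grip','gauge_tip']:
    L=models.spot_point('wrist',o); 
    for d in L: print(o,d['centre'],round(d['conf'],2),at_z(c,[d['centre']],.034 if 'grip' in o else 0).round(4))
E
```

```text
[[ 0.002  0.01  -1.   ]
 [-0.007 -1.    -0.01 ]
 [-1.     0.007 -0.002]]
gauge [305.2, 314.6] 0.9 [[ 0.3802 -0.1903  0.    ]]
gauge [218.3, 223.8] 0.8 [[ 0.5007 -0.0836  0.    ]]
gauge [290.7, 210.4] 0.75 [[ 0.5181 -0.1695  0.    ]]
gauge_grip [291.3, 217.9] 0.72 [[ 0.5184 -0.1696  0.034 ]]
gauge_grip [213.9, 232.3] 0.57 [[ 0.5012 -0.0853  0.034 ]]
gauge_grip [305.4, 327.5] 0.56 [[ 0.3839 -0.1884  0.034 ]]
gauge_tip [293.9, 128.0] 0.97 [[ 0.6125 -0.1716  0.    ]]
gauge_tip [140.8, 198.2] 0.89 [[0.5309 0.0064 0.    ]]
gauge_tip [352.4, 260.2] 0.77 [[ 0.4558 -0.2462  0.    ]]
```

View pics/w1.png

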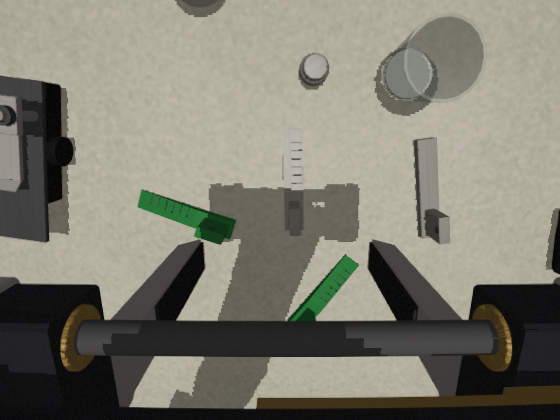

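Call:
servo_tool(
  rows=[
    [0.5, 0.1, 0.45, 0.27, 0.55],
    [0.8, 0.1, 0.42, 0, 0.55],
    [0.8, 0, 0, 0, 0.55],
    [0.8, 0, 0, 0, 0.55],
    [0.8, 0, 0, 0, 0.55],
    [0.6, 0, 0, 0, 0.55],
    [0, 0, 0, 0, 0.55],
    [0, 0, 0, 0, 0.55],
  ],
)

```text
time_s: 4.45
position: [0.5063, -0.1991, 0.0988]
eef_rot: [-2.207, 0.083, 2.198]
contact_force: [0.2, 0.4, 1.3]
finger_gap: 0.474
```

```bash
python3 - <<'E'
from h import *
c=cam('wrist'); save(c,'pics/w2.png'); s=readout.observe()
print(s['position'],s['finger_gap'],R.from_rotvec(s['eef_rot']).as_matrix().round(3))
for o in ['gauge','gauge_grip','gauge_tip']:
    L=models.spot_point('wrist',o); 
    for d in L: print(o,d['centre'],round(d['conf'],2),at_z(c,[d['centre']],.034 if 'grip' in o else 0).round(4))
E
```

```text
[ 0.50616105 -0.19928281  0.09903895] 0.4577324624351126 [[ 0.004 -0.056 -0.998]
 [-0.02  -0.998  0.056]
 [-1.     0.02  -0.005]]
gauge [137.7, 230.3] 0.86 [[ 0.5043 -0.0831  0.    ]]
gauge [250.2, 208.8] 0.79 [[ 0.5163 -0.173   0.    ]]
gauge [281.6, 357.6] 0.72 [[ 0.3798 -0.1892  0.    ]]
gauge_grip [279.3, 386.9] 0.97 [[ 0.3794 -0.1872  0.034 ]]
gauge_grip [244.5, 217.4] 0.76 [[ 0.5188 -0.1723  0.034 ]]
gauge_tip [236.1, 75.8] 0.85 [[ 0.6136 -0.171   0.    ]]
```

View pics/w2.png

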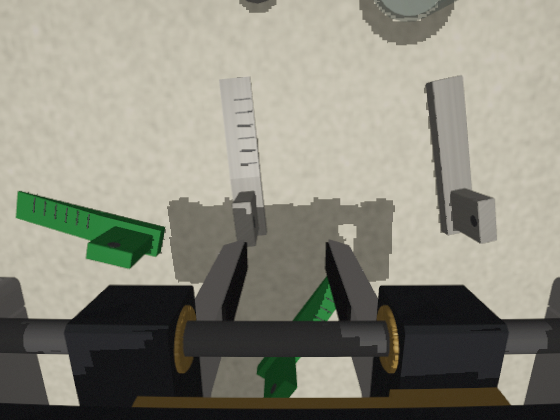

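The arm drifted, apparently still swinging from the earlier fast move. I'll let it settle and re-read.

Call:
servo_tool(
  rows=[
    [0, 0, 0, 0, 0.55],
    [0, 0, 0, 0, 0.55],
    [0, 0, 0, 0, 0.55],
    [0, 0, 0, 0, 0.55],
  ],
)

```text
time_s: 4.98
position: [0.5106, -0.1982, 0.1036]
eef_rot: [-2.221, 0.082, 2.19]
contact_force: [0.5, -0.4, -0.1]
finger_gap: 0.451
```

```bash
cat > st.py <<'E'
from h import *
def st():
    s=readout.observe();m=R.from_rotvec(s['eef_rot']).as_matrix()
    print('t',s['time_s'],'p',s['position'].round(4),'yaw',round(np.degrees(np.arctan2(-m[1,2],-m[0,2])),2),'toolx',m[:,0].round(4),'F',s['contact_force'].round(2),'T',s['torque'].round(2),'gap',round(s['finger_gap'],3),'dq',np.abs(s['dq']).max().round(3))
    return s,m
def units(target,s,m): # shift in tool units
    return (m.T@(np.array(target)-s['position'])/0.03).round(3)
E
python3 -c "
from st import *
s,m=st(); print(units([.518,-.1705,.099],s,m),s['joint_positions'])"
```

```text
t 4.9833 p [ 0.5106 -0.1982  0.1036] yaw -2.99 toolx [ 0.0136 -0.022  -0.9997] F [ 0.53 -0.42 -0.07] T [0.   0.01 0.01] gap 0.451 dq 0.011
[ 0.136 -0.938 -0.197] [ 0.21627027  0.65930051  0.13972668  1.94060741 -0.13660266  0.53052677
 -1.17969988]
```

Call:
servo_tool(
  rows=[
    [0, -0.3, -0.1, 0, 0.55],
    [0, -0.3, -0.1, 0, 0.55],
    [0, -0.3, 0, 0, 0.55],
    [0, 0, 0, 0, 0.55],
    [0, 0, 0, 0, 0.55],
    [0, 0, 0, 0, 0.55],
    [0, 0, 0, 0, 0.55],
  ],
)

```text
time_s: 5.57
position: [0.5196, -0.1663, 0.1034]
eef_rot: [-2.223, 0.077, 2.19]
contact_force: [-0.1, -0.5, 0.3]
finger_gap: 0.45
```

```bash

python3 -c "
from st import *
s,m=st(); print(units([.518,-.1705,.099],s,m))"
```

```text
t 5.5667 p [ 0.5196 -0.1663  0.1034] yaw -2.79 toolx [ 0.0144 -0.0211 -0.9997] F [-0.1  -0.52  0.34] T [ 0.03  0.06 -0.02] gap 0.45 dq 0.004
[0.148 0.14  0.05 ]
```

Call:
servo_tool(
  rows=[
    [-0.9, 0, 0, 0, 0.55],
    [-0.9, 0, 0, 0, 0.55],
    [0, 0, 0, 0, 0.55],
    [0, 0, 0, 0, 0.55],
    [0, 0, 0, 0, 0.55],
  ],
)

```text
time_s: 5.98
position: [0.5173, -0.1666, 0.1579]
eef_rot: [-2.218, 0.08, 2.193]
contact_force: [0.1, -0.5, -0.8]
finger_gap: 0.451
```

```bash

python3 -c "
from st import *
s,m=st(); print(units([.518,-.1705,.099],s,m))"
```

```text
t 5.9833 p [ 0.5173 -0.1666  0.1579] yaw -2.93 toolx [ 0.011  -0.0214 -0.9997] F [ 0.11 -0.47 -0.79] T [ 0.08 -0.03  0.04] gap 0.451 dq 0.01
[ 1.965  0.089 -0.005]
```

Call:
servo_tool(
  rows=[
    [0, 0.95, 0, 0, 0.55],
    [0, 0.95, 0, 0, 0.55],
    [0, 0.95, 0, 0, 0.55],
    [0, 0, 0, 0, 0.55],
    [0, 0, 0, 0, 0.55],
    [0, 0, 0, 0, 0.55],
    [0, 0, 0, 0, 0.55],
  ],
)

```text
time_s: 6.57
position: [0.5096, -0.2528, 0.1529]
eef_rot: [-2.207, 0.072, 2.202]
contact_force: [0.7, -0.3, 0.5]
finger_gap: 0.45
```

```bash

python3 -c "
from st import *
s,m=st(); print(units([.518,-.1705,.099],s,m))"
```

```text
t 6.5667 p [ 0.5096 -0.2528  0.1529] yaw -2.82 toolx [ 0.0016 -0.0166 -0.9999] F [ 0.72 -0.29  0.52] T [ 0.08 -0.    0.04] gap 0.45 dq 0.01
[ 1.753 -2.783 -0.142]
```

Call:
servo_tool(
  rows=[
    [0, -0.3, 0, -0.2, 0.55],
    [0, -0.3, 0, -0.2, 0.55],
    [0, -0.3, 0, 0, 0.55],
    [0, -0.3, 0, 0, 0.55],
    [0, -0.3, 0, 0, 0.55],
    [0, -0.3, 0, 0, 0.55],
    [0, -0.3, 0, 0, 0.55],
    [0, -0.3, 0, 0, 0.55],
    [0, -0.15, 0, 0, 0.55],
    [0, 0, 0, 0, 0.55],
    [0, 0, 0, 0, 0.55],
    [0, 0, 0, 0, 0.55],
  ],
)

```text
time_s: 7.57
position: [0.5108, -0.1599, 0.1512]
eef_rot: [2.211, -0.004, -2.21]
contact_force: [0.4, 0.4, 0.3]
finger_gap: 0.45
```

```bash
python3 - <<'E'
from st import *
s,m=st(); c=cam('wrist'); save(c,'pics/w3.png')
for o in ['gauge','gauge_grip','gauge_tip']:
    L=models.spot_point('wrist',o); 
    for d in L: print(o,d['centre'],round(d['conf'],2),at_z(c,[d['centre']],.034 if 'grip' in o else 0).round(4))
# depth slice: tab top & points
dep=c['depth'];v,u=np.mgrid[60:330:1,150:400:1];uv=np.c_[u.ravel(),v.ravel()]
P=at_depth(c,uv);k=(dep[v.ravel(),u.ravel()]>0)&(abs(P[:,0]-.55)<.09)&(abs(P[:,1]+.17)<.04)
P=P[k];t=P[(P[:,2]>.042)&(P[:,2]<.053)&(P[:,0]<.545)];print('tabtop',len(t),t.mean(0) if len(t) else '',t.min(0),t.max(0))
b=P[(P[:,2]>.0035)&(P[:,2]<.015)&(P[:,0]>.52)]; print(len(b))
if len(b)>20:
    q=b[:,:2]-b[:,:2].mean(0);w=np.linalg.svd(q,full_matrices=False)[2][0];print('blade yaw',np.degrees(np.arctan2(w[1]*np.sign(w[0]),abs(w[0]))),b.mean(0),b.min(0),b.max(0))
E
```

```text
t 7.5667 p [ 0.5108 -0.1599  0.1512] yaw 0.5 toolx [ 7.000e-04 -1.270e-02 -9.999e-01] F [0.39 0.42 0.26] T [ 0.01  0.   -0.01] gap 0.45 dq 0.005
gauge [203.0, 212.8] 0.91 [[ 0.5014 -0.083   0.    ]]
gauge [311.9, 325.0] 0.82 [[ 0.3816 -0.1888  0.    ]]
gauge [298.5, 197.8] 0.65 [[ 0.5162 -0.1725  0.    ]]
gauge_grip [194.8, 221.8] 0.87 [[ 0.5026 -0.0839  0.034 ]]
gauge_grip [299.3, 203.4] 0.86 [[ 0.5189 -0.1715  0.034 ]]
gauge_grip [311.6, 344.5] 0.6 [[ 0.3831 -0.1856  0.034 ]]
gauge_tip [373.5, 255.5] 0.84 [[ 0.4589 -0.2471  0.    ]]
gauge_tip [105.7, 184.8] 0.77 [[0.5277 0.0059 0.    ]]
gauge_tip [297.7, 88.5] 0.76 [[ 0.6127 -0.1702  0.    ]]
gauge_tip [321.9, 16.2] 0.25 [[ 0.67   -0.1894  0.    ]]
tabtop 558 [ 0.51829244 -0.17224797  0.04708172] [ 0.50300664 -0.17820189  0.04227833] [ 0.53282515 -0.1664497   0.04950682]
2042
blade yaw 1.2898545111032997 [ 0.56325241 -0.17065165  0.00726206] [ 0.52008729 -0.18321936  0.00350649] [ 0.61110499 -0.15845544  0.01460867]
```

View pics/w3.png

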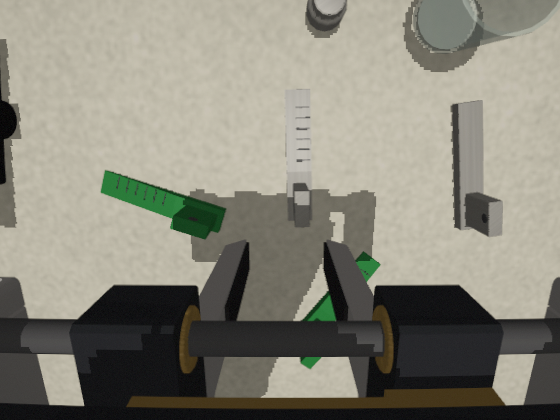

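Picture: the steel taper gauge stands between the fingers ahead, its tab at (301,203) and tip at (298,89). Tab centre is (0.518,-0.172), yaw about 1.3°, and the tab-top height of 47 mm matches the given 48 mm. Descending slowly.

Call:
servo_tool(
  rows=[
    [0, 0.18, -0.12, -0.13, 0.55],
    [0.2, 0.18, -0.12, 0, 0.55],
    [0.4, 0, 0, 0, 0.55],
    [0.4, 0, 0, 0, 0.55],
    [0.4, 0, 0, 0, 0.55],
    [0.4, 0, 0, 0, 0.55],
    [0.4, 0, 0, 0, 0.55],
    [0.2, 0, 0, 0, 0.55],
    [0, 0, 0, 0, 0.55],
    [0, 0, 0, 0, 0.55],
    [0, 0, 0, 0, 0.55],
  ],
)

```text
time_s: 8.68
position: [0.5221, -0.1821, 0.074]
eef_rot: [2.21, -0.001, -2.2]
contact_force: [-0.6, -0.6, 0.4]
finger_gap: 0.45
```

```bash
python3 - <<'E'
from st import *
s,m=st(); print(units([.518,-.172,.04],s,m))
E
```

```text
t 8.6833 p [ 0.5221 -0.1821  0.074 ] yaw 0.9 toolx [ 0.0047 -0.0168 -0.9998] F [-0.57 -0.6   0.36] T [0.08 0.01 0.01] gap 0.45 dq 0.01
[ 1.128 -0.359  0.137]
```

Call:
servo_tool(
  rows=[
    [0, -0.16, 0.06, -0.07, 0.55],
    [0.1, -0.16, 0.06, 0, 0.55],
    [0.2, 0, 0, 0, 0.55],
    [0.25, 0, 0, 0, 0.55],
    [0.25, 0, 0, 0, 0.55],
    [0.2, 0, 0, 0, 0.55],
    [0, 0, 0, 0, 0.55],
    [0, 0, 0, 0, 0.55],
    [0, 0, 0, 0, 0.55],
  ],
)

```text
time_s: 9.43
position: [0.5195, -0.172, 0.0422]
eef_rot: [2.209, 0.008, -2.192]
contact_force: [-0.2, -0.2, 0.0]
finger_gap: 0.451
```

```bash
python3 - <<'E'
from st import *
s,m=st(); print(units([.518,-.172,.04],s,m)); c=cam('wrist');save(c,'pics/w4.png')
E
```

```text
t 9.4333 p [ 0.5195 -0.172   0.0422] yaw 1.43 toolx [ 0.0078 -0.0175 -0.9998] F [-0.17 -0.25  0.02] T [ 0.03 -0.01  0.  ] gap 0.451 dq 0.007
[ 0.074 -0.003  0.051]
```

View pics/w4.png

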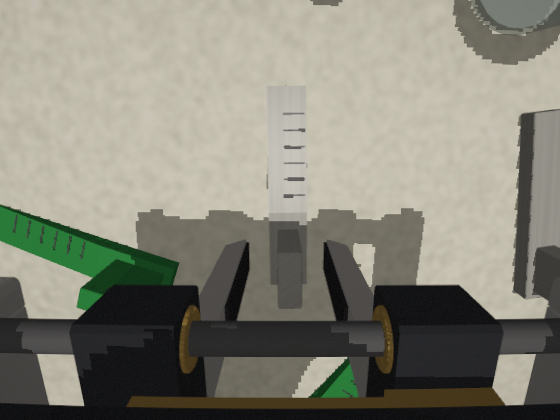

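Centred on the tab; closing.

Call:
servo_tool(
  rows=[
    [0.06, 0, 0.04, 0, 0.75],
    [0, 0, 0, 0, 1],
    [0, 0, 0, 0, 1],
    [0, 0, 0, 0, 1],
    [0, 0, 0, 0, 1],
    [0, 0, 0, 0, 1],
    [0, 0, 0, 0, 1],
    [0, 0, 0, 0, 1],
  ],
  squeeze=40,
)

```text
time_s: 10.15
position: [0.5188, -0.1726, 0.0413]
eef_rot: [2.21, 0.007, -2.19]
contact_force: [-0.2, -0.2, -0.9]
finger_gap: 0.127
```

```bash
python3 - <<'E'
from st import *
s,m=st(); c=cam('wrist');save(c,'pics/w5.png')
E
```

```text
t 10.15 p [ 0.5188 -0.1726  0.0413] yaw 1.4 toolx [ 0.0097 -0.0182 -0.9998] F [-0.25 -0.17 -0.85] T [ 0.05  0.01 -0.01] gap 0.127 dq 0.002
```

View pics/w5.png

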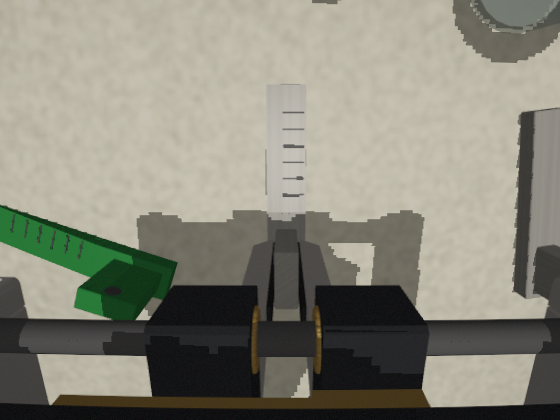

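The gap reads 12 mm, which is the tab width, so the gauge is held. Lifting gently and checking that it came along.

Call:
servo_tool(
  rows=[
    [-0.15, 0, 0, 0, 1],
    [-0.3, 0, 0, 0, 1],
    [-0.4, 0, 0, 0, 1],
    [-0.4, 0, 0, 0, 1],
    [-0.4, 0, 0, 0, 1],
    [-0.4, 0, 0, 0, 1],
    [-0.4, 0, 0, 0.3, 1],
    [-0.3, 0, 0, 0.3, 1],
    [-0.15, 0, 0, 0.3, 1],
    [0, 0, 0, 0.3, 1],
    [0, 0, 0, 0.15, 1],
    [0, 0, 0, 0, 1],
    [0, 0, 0, 0, 1],
  ],
)

```text
time_s: 11.28
position: [0.5175, -0.1705, 0.1383]
eef_rot: [-2.177, 0.156, 2.15]
contact_force: [0.5, 0.5, -1.0]
finger_gap: 0.126
```

```bash
python3 - <<'E'
from st import *
s,m=st(); print(units([.447,.162,.135],s,m))
E
```

```text
t 11.2833 p [ 0.5175 -0.1705  0.1383] yaw -7.26 toolx [ 0.0115 -0.0179 -0.9998] F [ 0.47  0.55 -0.98] T [0.06 0.02 0.01] gap 0.126 dq 0.007
[ -0.116 -10.697   3.735]
```

Call:
servo_tool(
  rows=[
    [0, -0.15, 0.05, 0, 1],
    [0, -0.3, 0.1, 0, 1],
    [0, -0.4, 0.14, 0, 1],
    [0, -0.45, 0.16, 0, 1],
    [0, -0.45, 0.16, 0, 1],
    [0, -0.45, 0.16, 0, 1],
    [0, -0.45, 0.16, 0, 1],
    [0, -0.45, 0.16, 0, 1],
    [0, -0.45, 0.16, 0, 1],
    [0, -0.45, 0.16, 0, 1],
    [0, -0.45, 0.16, 0, 1],
    [0, -0.45, 0.16, 0, 1],
    [0, -0.45, 0.16, 0, 1],
    [0, -0.45, 0.16, 0, 1],
    [0, -0.45, 0.16, 0, 1],
    [0, -0.4, 0.14, 0, 1],
    [0, -0.3, 0.1, 0, 1],
    [0, -0.15, 0.05, 0, 1],
    [0, 0, 0, 0, 1],
    [0, 0, 0, 0, 1],
  ],
)

```text
time_s: 12.95
position: [0.4515, 0.0831, 0.129]
eef_rot: [-2.165, 0.125, 2.179]
contact_force: [-0.4, -0.8, -0.9]
finger_gap: 0.126
```

```bash
python3 - <<'E'
from st import *
s,m=st(); print(units([.447,.162,.135],s,m))
c=cam('wrist');save(c,'pics/w6.png')
E
```

```text
t 12.95 p [0.4515 0.0831 0.129 ] yaw -6.03 toolx [-0.0066 -0.0098 -0.9999] F [-0.38 -0.83 -0.87] T [ 0.05  0.01 -0.02] gap 0.126 dq 0.019
[-0.223 -2.598  0.426]
```

View pics/w6.png

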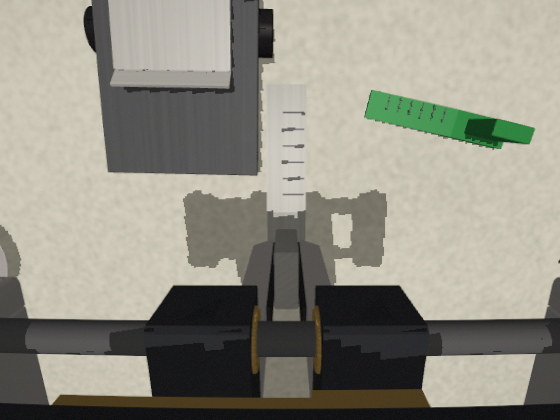

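The gauge is held and level-looking, tip at (286,86). The clamp's sill is to its left, its front edge running from (108,171) to (258,174) and the lip at row ~80. Measuring the clamp from here.

```bash
python3 - <<'E'
from st import *
s,m=st(); c=cam('wrist'); save(c,'pics/w7.png',(80,0,290,200),4)
for o in ['clamp_mouth','gauge_tip','clamp']:
    for d in models.spot_point('wrist',o): print(o,d['centre'],round(d['conf'],2),at_z(c,[d['centre']],{'clamp_mouth':.04,'clamp':0,'gauge_tip':s['position'][2]-.0413}[o]).round(4))
P=at_z(c,[(108,171.5),(258,174),(98,60),(261.5,60)],.04);print(P.round(4))
g=c['img'].astype(int)
for v in (110,130,150):print(v,[ (u) for u in range(85,265) if abs(g[v,u+1].sum()-g[v,u-1].sum())>120])
for u in (130,180,230):print(u,[ (v,g[v].tolist()[u]) for v in range(5,190) if abs(g[v+1,u].sum()-g[v-1,u].sum())>120])
# plate depth height
uv=[(u,v) for u in (130,180,230) for v in (40,60,80,110,140,160)]
print(np.c_[uv,at_depth(c,uv).round(4)])
E
```

```text
t 13.0 p [0.4515 0.083  0.129 ] yaw -6.05 toolx [-0.0067 -0.0097 -0.9999] F [-0.59  0.61 -0.97] T [ 0.06  0.01 -0.02] gap 0.124 dq 0.019
clamp_mouth [171.6, 72.6] 0.97 [[0.5646 0.1487 0.04  ]]
clamp_mouth [192.6, 40.1] 0.18 [[0.5831 0.1311 0.04  ]]
gauge_tip [369.3, 104.7] 0.85 [[0.5283 0.0283 0.0877]]
gauge_tip [287.1, 85.2] 0.73 [[0.5432 0.0729 0.0877]]
clamp [191.2, 40.2] 0.97 [[0.5929 0.1411 0.    ]]
[[0.5033 0.2077 0.04  ]
 [0.4894 0.0992 0.04  ]
 [0.5784 0.1971 0.04  ]
 [0.5658 0.0872 0.04  ]]
110 [100, 101, 102, 258, 261, 262]
130 [102, 103, 104, 258, 261, 262]
150 [104, 105, 106, 258, 259, 260]
130 [(86, [132, 129, 122]), (87, [42, 42, 42]), (172, [94, 92, 88]), (173, [177, 173, 158])]
180 [(87, [109, 106, 101]), (88, [60, 60, 57]), (92, [80, 80, 81]), (173, [103, 101, 95]), (174, [190, 186, 170])]
230 [(92, [56, 55, 56]), (174, [60, 60, 58]), (175, [181, 178, 161])]
[[1.300e+02 4.000e+01 5.852e-01 1.684e-01 5.090e-02]
 [1.300e+02 6.000e+01 5.734e-01 1.709e-01 5.090e-02]
 [1.300e+02 8.000e+01 5.605e-01 1.711e-01 5.660e-02]
 [1.300e+02 1.100e+02 5.437e-01 1.820e-01 4.050e-02]
 [1.300e+02 1.400e+02 5.236e-01 1.865e-01 4.040e-02]
 [1.300e+02 1.600e+02 5.096e-01 1.899e-01 3.970e-02]
 [1.800e+02 4.000e+01 5.817e-01 1.369e-01 4.990e-02]
 [1.800e+02 6.000e+01 5.699e-01 1.390e-01 4.980e-02]
 [1.800e+02 8.000e+01 5.572e-01 1.401e-01 5.360e-02]
 [1.800e+02 1.100e+02 5.398e-01 1.474e-01 4.000e-02]
 [1.800e+02 1.400e+02 5.195e-01 1.514e-01 3.900e-02]
 [1.800e+02 1.600e+02 5.056e-01 1.538e-01 3.970e-02]
 [2.300e+02 4.000e+01 5.785e-01 1.055e-01 4.790e-02]
 [2.300e+02 6.000e+01 5.663e-01 1.070e-01 4.960e-02]
 [2.300e+02 8.000e+01 5.555e-01 1.101e-01 3.920e-02]
 [2.300e+02 1.100e+02 5.359e-01 1.129e-01 3.970e-02]
 [2.300e+02 1.400e+02 5.156e-01 1.160e-01 3.910e-02]
 [2.300e+02 1.600e+02 5.016e-01 1.180e-01 3.910e-02]]
```

View pics/w7.png

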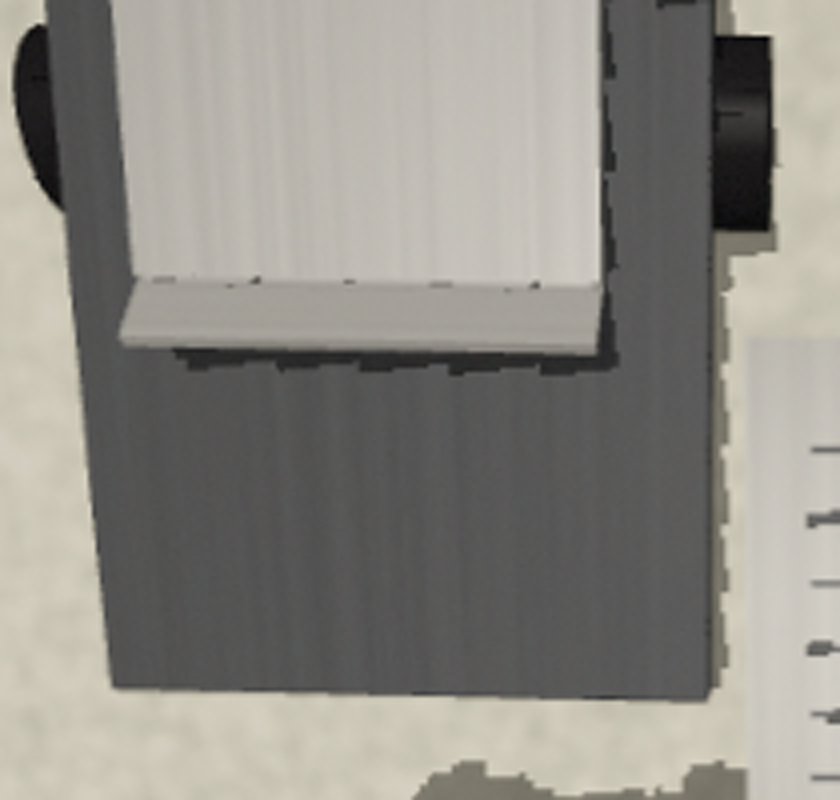

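Call:
servo_tool(
  rows=[
    [0, -0.15, 0.03, 0.1, 1],
    [0, -0.25, 0.06, 0.1, 1],
    [0, -0.3, 0.06, 0.05, 1],
    [0, -0.3, 0.06, 0, 1],
    [0, -0.3, 0.06, 0, 1],
    [0, -0.3, 0.04, 0, 1],
    [0, -0.3, 0.03, 0, 1],
    [0, -0.2, 0, 0, 1],
    [0, -0.1, 0, 0, 1],
    [0, 0, 0, 0, 1],
    [0, 0, 0, 0, 1],
    [0, 0, 0, 0, 1],
  ],
)

```text
time_s: 14.2
position: [0.451, 0.1565, 0.1282]
eef_rot: [-2.15, 0.158, 2.161]
contact_force: [-0.3, -0.3, -1.0]
finger_gap: 0.124
```

```bash
python3 - <<'E'
from st import *
s,m=st(); print(units([.447,.162,.09],s,m))
c=cam('wrist');save(c,'pics/w8.png')
for o in ['clamp_mouth','gauge_tip']:
    for d in models.spot_point('wrist',o): print(o,d['centre'],round(d['conf'],2),at_z(c,[d['centre']],{'clamp_mouth':.04,'clamp':0,'gauge_tip':s['position'][2]-.0413}[o]).round(4))
d=cam('side');save(d,'pics/s8.png',(160,190,300,290),5)
# blade top heights
t0=s['position'];f=-m[:,2];f=f/np.linalg.norm(f)
for x in (.03,.05,.07,.09):
    p=t0+f*x-np.array([0,0,.0413])+[0,0,(2.5+8*(95-x*1000)/70)/1000]
    uv=proj(c,p)[0]; q=np.array([at_depth(c,[uv+[a,b]])[0] for a in(-10,-6,6,10) for b in (-1,0,1)])
    print(x,p.round(4),np.median(q,0).round(4),'tilt LR',(np.median(q[:6,2])-np.median(q[6:,2])).round(4))
E
```

```text
t 14.2 p [0.451  0.1565 0.1282] yaw -7.82 toolx [-0.0055 -0.0097 -0.9999] F [-0.26 -0.35 -0.98] T [ 0.02  0.05 -0.03] gap 0.124 dq 0.006
[ 1.273 -0.176  0.153]
clamp_mouth [276.2, 59.9] 0.56 [[0.5641 0.1473 0.04  ]]
clamp_mouth [48.7, 253.9] 0.5 [[0.4509 0.3435 0.04  ]]
gauge_tip [286.6, 82.0] 0.96 [[0.5441 0.1436 0.0869]]
gauge_tip [458.0, 92.0] 0.89 [[0.5266 0.0493 0.0869]]
0.03 [0.4808 0.1524 0.0967] [0.4805 0.1525 0.0957] tilt LR -0.0
0.05 [0.5006 0.1497 0.0944] [0.5005 0.1497 0.0934] tilt LR 0.0002
0.07 [0.5204 0.147  0.092 ] [0.5204 0.147  0.0906] tilt LR 0.0003
0.09 [0.5402 0.1443 0.0896] [0.5403 0.1442 0.0883] tilt LR 0.0001
```

View pics/w8.png

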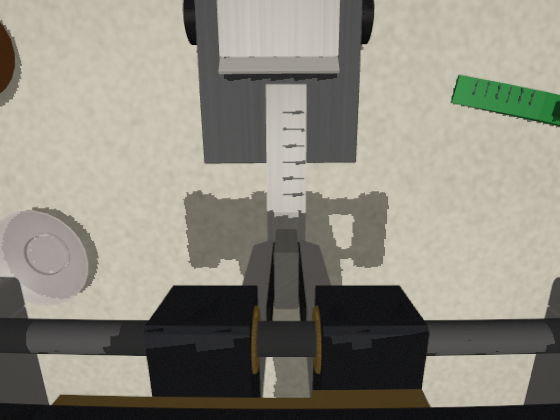

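View pics/s8.png

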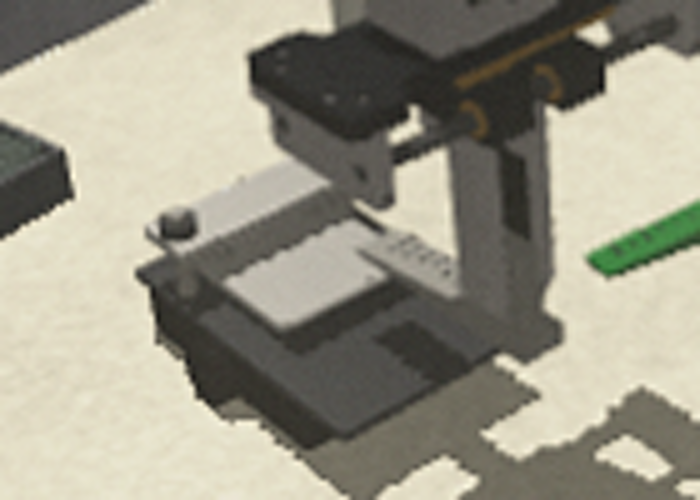

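The blade points straight at the mouth: tip (287,82) sits short of the lip at row ~73 and about 3 mm right of centre. Shifting left slightly, then descending to just above the sill.

Call:
servo_tool(
  rows=[
    [0, -0.05, 0.05, 0, 1],
    [0.1, -0.04, 0.05, 0, 1],
    [0.2, 0, 0, 0, 1],
    [0.25, 0, 0, 0, 1],
    [0.25, 0, 0, 0, 1],
    [0.2, 0, 0, 0, 1],
    [0.15, 0, 0, 0, 1],
    [0.05, 0, 0, 0, 1],
    [0, 0, 0, 0, 1],
    [0, 0, 0, 0, 1],
    [0, 0, 0, 0, 1],
  ],
)

```text
time_s: 15.32
position: [0.4474, 0.1577, 0.0872]
eef_rot: [-2.147, 0.163, 2.162]
contact_force: [-0.5, -0.5, -0.6]
finger_gap: 0.124
```

```bash
python3 - <<'E'
from st import *
s,m=st(); print(units([.447,.161,.082],s,m))
E
```

```text
t 15.3167 p [0.4474 0.1577 0.0872] yaw -8.0 toolx [-0.0078 -0.0109 -0.9999] F [-0.51 -0.52 -0.61] T [ 0.11  0.   -0.02] gap 0.124 dq 0.003
[ 0.173 -0.109  0.028]
```

Call:
servo_tool(
  rows=[
    [0.04, -0.08, 0, 0, 1],
    [0.04, 0, 0, 0, 1],
    [0.04, 0, 0, 0, 1],
    [0, 0, 0, 0, 1],
    [0, 0, 0, 0, 1],
  ],
)

```text
time_s: 15.73
position: [0.4486, 0.1609, 0.0842]
eef_rot: [-2.149, 0.161, 2.159]
contact_force: [0.1, -1.5, -0.4]
finger_gap: 0.126
```

```bash
python3 - <<'E'
from st import *
s,m=st(); print(units([.447,.161,.082],s,m))
E
```

```text
t 15.7333 p [0.4486 0.1609 0.0842] yaw -7.97 toolx [-0.0055 -0.0099 -0.9999] F [ 0.13 -1.54 -0.44] T [0.07 0.03 0.  ] gap 0.126 dq 0.003
[0.072 0.002 0.053]
```

Call:
servo_tool(
  rows=[
    [0.03, 0, 0, 0, 1],
    [0.03, 0, 0, 0, 1],
    [0.03, 0, 0, 0, 1],
    [0, 0, 0, 0, 1],
    [0, 0, 0, 0, 1],
  ],
)

```text
time_s: 16.15
position: [0.4488, 0.161, 0.082]
eef_rot: [-2.149, 0.16, 2.158]
contact_force: [0.0, 0.5, 0.5]
finger_gap: 0.123
```

```bash
python3 - <<'E'
from st import *
s,m=st(); print(units([.447,.161,.082],s,m))
E
```

```text
t 16.15 p [0.4488 0.161  0.082 ] yaw -7.98 toolx [-0.0046 -0.0092 -0.9999] F [0.05 0.5  0.51] T [-0.01  0.01  0.  ] gap 0.123 dq 0.001
[0.    0.007 0.059]
```

Call:
servo_tool(
  rows=[
    [0.03, 0, 0, 0, 1],
    [0.03, 0, 0, 0, 1],
    [0, 0, 0, 0, 1],
    [0, 0, 0, 0, 1],
  ],
)

```text
time_s: 16.48
position: [0.4484, 0.161, 0.0812]
eef_rot: [-2.149, 0.159, 2.157]
contact_force: [-0.3, -0.1, -0.5]
finger_gap: 0.126
```

```bash
python3 - <<'E'
from st import *
s,m=st(); c=cam('wrist');save(c,'pics/w9.png');d=cam('side');save(d,'pics/s9.png',(160,190,300,290),5);st()
E
```

```text
t 16.4833 p [0.4484 0.161  0.0812] yaw -7.98 toolx [-0.0044 -0.0084 -1.    ] F [-0.34 -0.11 -0.47] T [-0.03  0.02  0.06] gap 0.126 dq 0.002
t 16.5833 p [0.4484 0.161  0.0811] yaw -7.98 toolx [-0.0046 -0.0085 -1.    ] F [-0.55  0.44  1.96] T [ 0.06  0.02 -0.08] gap 0.126 dq 0.002
```

View pics/w9.png

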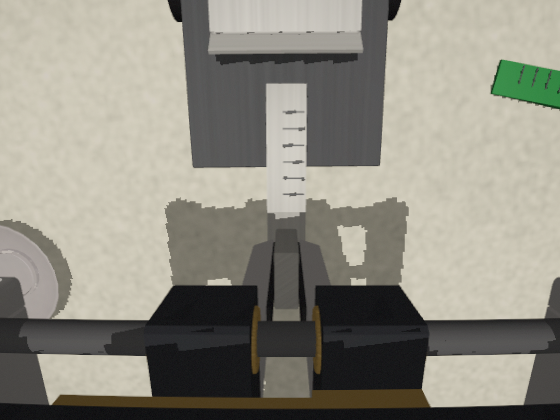

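View pics/s9.png

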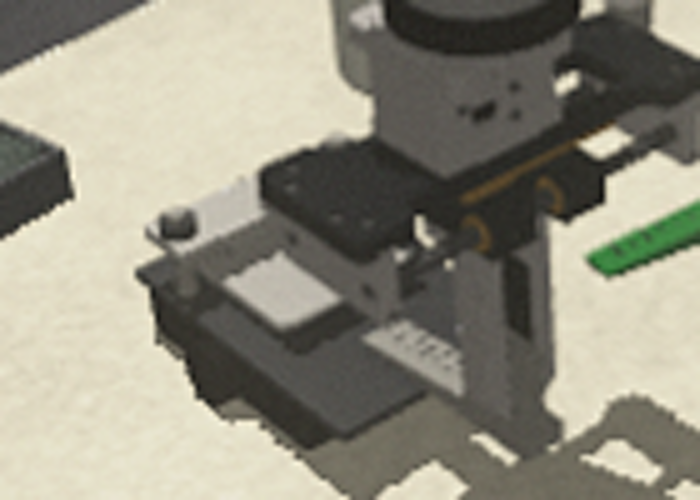

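The blade is on the sill and centred under the lip: blade columns 267–306, lip columns 209–362. Contact is light. Sliding in along the clamp axis, gently at first.

Call:
servo_tool(
  rows=[
    [0.02, 0, -0.08, 0, 1],
    [0.01, 0, -0.12, 0, 1],
    [0.01, 0, -0.15, 0, 1],
    [0.01, 0, -0.15, 0, 1],
    [0.01, 0, -0.15, 0, 1],
    [0.01, 0, -0.12, 0, 1],
    [0.01, 0, -0.08, 0, 1],
    [0, 0, 0, 0, 1],
    [0, 0, 0, 0, 1],
  ],
)

```text
time_s: 17.33
position: [0.4498, 0.1606, 0.0809]
eef_rot: [-2.102, 0.152, 2.212]
contact_force: [-0.6, 0.2, 0.2]
finger_gap: 0.126
```

```bash
python3 - <<'E'
from st import *
s,m=st(); print(m.round(4).tolist()); c=cam('wrist');save(c,'pics/w10.png');d=cam('side');save(d,'pics/s10.png',(160,190,300,290),5);st()
E
```

```text
t 17.3333 p [0.4498 0.1606 0.0809] yaw -7.55 toolx [-0.051  -0.006  -0.9987] F [-0.59  0.22  0.17] T [-0.04 -0.02 -0.08] gap 0.126 dq 0.003
[[-0.051, -0.1307, -0.9901], [-0.006, -0.9913, 0.1312], [-0.9987, 0.0126, 0.0498]]
t 17.4333 p [0.4498 0.1606 0.0808] yaw -7.55 toolx [-0.0512 -0.0061 -0.9987] F [-2.12 -0.18  1.6 ] T [ 0.02  0.08 -0.05] gap 0.13 dq 0.002
```

View pics/w10.png

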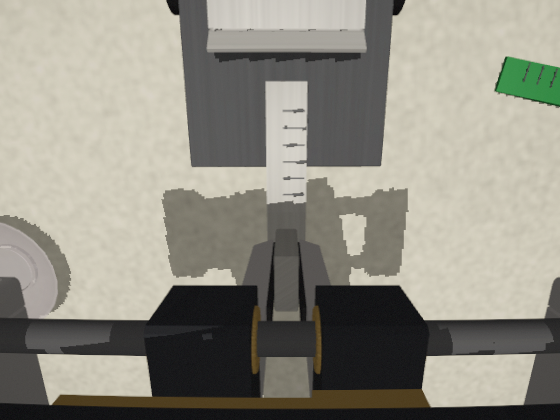

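View pics/s10.png

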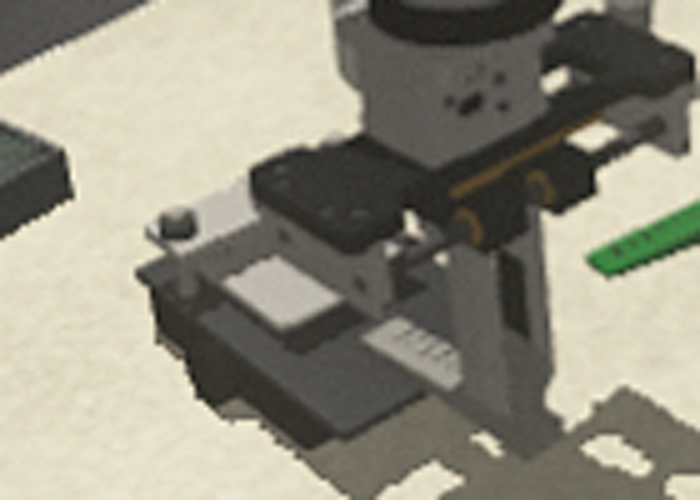

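The TCP moved only ~1.5 mm while the tool pitched back about 2.6°, and the force is small. That looks like a joint limit rather than a collision, so I'm checking the joints.

```bash
python3 - <<'E'
from st import *
s,m=st(); print(s['joint_positions'].round(3)); print(s['tau'].round(1))
E
```

```text
t 17.4333 p [0.4498 0.1606 0.0808] yaw -7.55 toolx [-0.0512 -0.0061 -0.9987] F [-2.12 -0.18  1.6 ] T [ 0.02  0.08 -0.05] gap 0.13 dq 0.002
[-0.517  0.662  0.186  2.075 -0.278  0.479 -1.818]
[  0.2 -45.2   3.   -8.9   0.   -0.1   0. ]
```

```bash
python3 - <<'E'
from st import *
s,m=st(); c=cam('wrist');save(c,'pics/w11.png',(180,20,400,290),3)
c2=cam('side');save(c2,'pics/s11.png',(190,150,310,300),5)
for u in (276,286,297):
    q=at_depth(c,[(u,v) for v in range(70,215,12)]); print(u,q[:,[0,2]].round(4).tolist())
for u in (225,350):
    q=at_depth(c,[(u,v) for v in range(10,160,15)]); print(u,q[:,[0,2]].round(4).tolist())
E
```

```text
t 17.4333 p [0.4498 0.1606 0.0808] yaw -7.55 toolx [-0.0512 -0.0061 -0.9987] F [-2.12 -0.18  1.6 ] T [ 0.02  0.08 -0.05] gap 0.13 dq 0.002
276 [[0.5474, 0.0393], [0.5413, 0.0416], [0.5353, 0.0433], [0.5292, 0.0443], [0.5231, 0.0438], [0.5169, 0.0445], [0.5107, 0.0462], [0.5042, 0.0458], [0.4976, 0.0459], [0.4914, 0.0482], [0.4849, 0.0491], [0.4781, 0.0494], [0.4714, 0.0505]]
286 [[0.5468, 0.039], [0.5405, 0.0429], [0.5346, 0.0423], [0.5285, 0.0421], [0.5224, 0.044], [0.5162, 0.0453], [0.5098, 0.0453], [0.5035, 0.0463], [0.4971, 0.0473], [0.4907, 0.0485], [0.484, 0.0484], [0.4774, 0.0496], [0.471, 0.0516]]
297 [[0.546, 0.0389], [0.5398, 0.0427], [0.5338, 0.0424], [0.5277, 0.044], [0.5216, 0.0441], [0.5154, 0.0456], [0.5092, 0.0467], [0.5027, 0.0465], [0.4963, 0.047], [0.4897, 0.0476], [0.4832, 0.0488], [0.4763, 0.0488], [0.4696, 0.0498]]
225 [[0.5764, 0.0502], [0.5699, 0.0504], [0.5625, 0.0546], [0.5581, 0.0405], [0.551, 0.0397], [0.5437, 0.0388], [0.536, 0.0392], [0.5283, 0.0391], [0.5203, 0.0389], [0.5122, 0.0392]]
350 [[0.5689, 0.0495], [0.5617, 0.0527], [0.5549, 0.0541], [0.5499, 0.0384], [0.5424, 0.0392], [0.5348, 0.0396], [0.5271, 0.0399], [0.5192, 0.0394], [0.5112, 0.0399], [0.5028, 0.0395]]
```

View pics/w11.png

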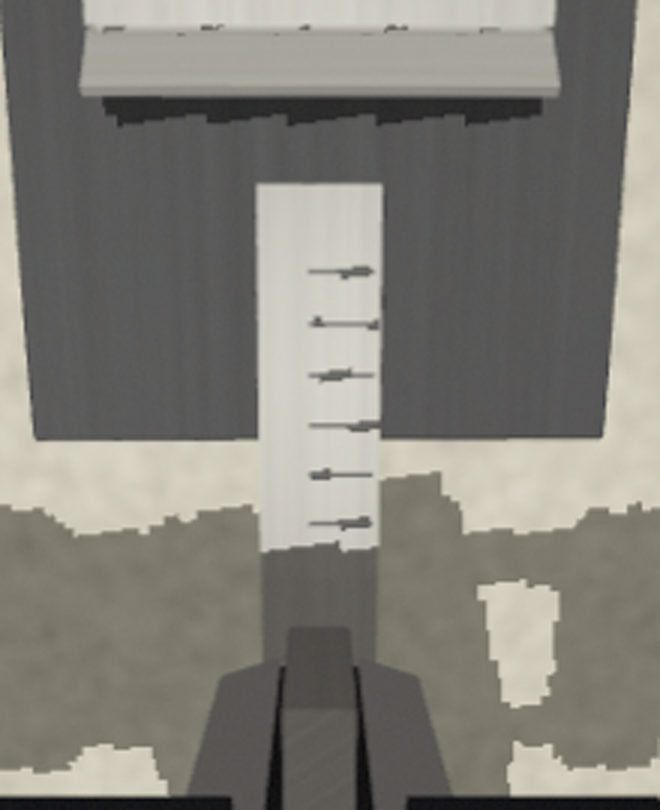

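View pics/s11.png

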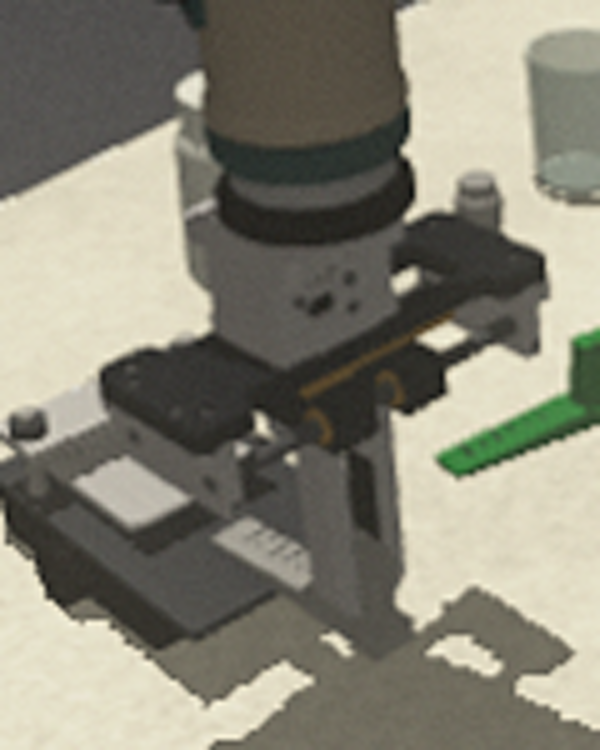

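The blade lies flat on the sill, with heights rising evenly from 42 to 50 mm, and nothing is in front of the tip. It looks like the hand was pressing it down and it stuck. I'll test with a little upward relief and read the force while moving.

Call:
servo_tool(
  rows=[
    [-0.03, 0, 0, 0, 1],
    [-0.02, 0, -0.1, 0, 1],
    [-0.01, 0, -0.2, 0, 1],
  ],
)

```text
time_s: 17.78
position: [0.4581, 0.1594, 0.0816]
eef_rot: [-2.101, 0.152, 2.215]
contact_force: [0.9, 0.9, -0.0]
finger_gap: 0.12
```

```bash
python3 - <<'E'
from st import *
s,m=st(); print(s['joint_positions'].round(3))
E
```

```text
t 17.7833 p [0.4581 0.1594 0.0816] yaw -7.5 toolx [-0.053  -0.0067 -0.9986] F [ 0.95  0.95 -0.05] T [ 0.06 -0.03 -0.03] gap 0.12 dq 0.187
[-0.51   0.668  0.189  2.053 -0.273  0.497 -1.814]
```

Freed: it slid 8 mm with almost no force, so the cause was downward pressing, since the tool's pitched forward axis slopes 5% downward. Continuing with compensation.

Call:
servo_tool(
  rows=[
    [-0.006, 0, -0.12, 0, 1],
    [-0.006, 0, -0.12, 0, 1],
    [-0.006, 0, -0.12, 0, 1],
    [-0.006, 0, -0.12, 0, 1],
    [-0.004, 0, -0.08, 0, 1],
  ],
)

```text
time_s: 18.2
position: [0.4786, 0.1566, 0.0811]
eef_rot: [-2.103, 0.153, 2.212]
contact_force: [0.1, -0.6, -0.1]
finger_gap: 0.125
```

```bash
python3 - <<'E'
from st import *
s,m=st(); c=cam('wrist');save(c,'pics/w12.png');
q=at_depth(c,[(u,v) for u in (230,345) for v in (10,15,20)]);print(q.round(4))
q=at_depth(c,[(286,v) for v in range(80,215,15)]);print(q.round(4)[:,[0,2]].tolist());st()
E
```

```text
t 18.2 p [0.4786 0.1566 0.0811] yaw -7.55 toolx [-0.0513 -0.0072 -0.9987] F [ 0.05 -0.61 -0.06] T [ 0.07 -0.06 -0.  ] gap 0.125 dq 0.077
[[0.6047 0.1671 0.0511]
 [0.6025 0.1674 0.0517]
 [0.6005 0.1679 0.0508]
 [0.5977 0.1125 0.051 ]
 [0.5955 0.1128 0.0515]
 [0.5933 0.1129 0.0513]]
[[0.5698, 0.0505], [0.5627, 0.0505], [0.5554, 0.0567], [0.5475, 0.0439], [0.5397, 0.0453], [0.5318, 0.0464], [0.5238, 0.0479], [0.5154, 0.0478], [0.5074, 0.05]]
t 18.25 p [0.4791 0.1565 0.0811] yaw -7.57 toolx [-0.0505 -0.0072 -0.9987] F [ 0.94  0.29 -0.87] T [ 0.02 -0.07 -0.  ] gap 0.126 dq 0.018
```

View pics/w12.png

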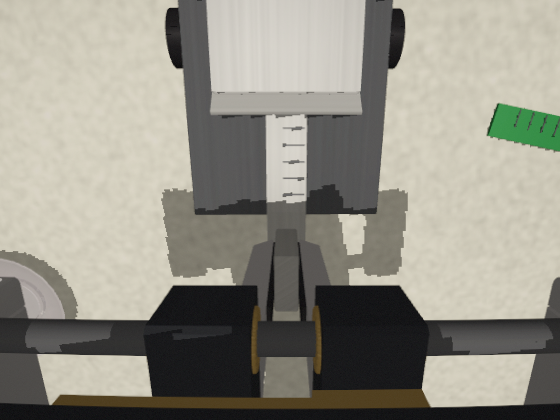

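The blade is centred and under the lip: it vanishes at row ~115, columns 267–306. I'll set up a lift measurement (mean plate height minus mean sill height) and take the baseline now, before touching.

```bash
cat > lift.py <<'E'
from st import *
def lift():
    c=cam('wrist');v,u=np.mgrid[0:420,0:560];uv=np.c_[u.ravel(),v.ravel()]
    k=c['depth'].ravel()>0;uv=uv[k];P=at_depth(c,uv)
    a=np.radians(-7.8);f=np.array([np.cos(a),np.sin(a)]);l=np.array([-f[1],f[0]])
    q=P[:,:2]-[.5655,.1455];x=q@f;y=q@l;z=P[:,2]
    up=(x>.008)&(x<.027)&(abs(y)<.03)&(abs(z-.053)<.008)
    lo=(x>-.06)&(x<-.017)&(abs(y)>.018)&(abs(y)<.048)&(abs(z-.04)<.005)
    # plane-free local compare: fit lower plane
    A=np.c_[np.ones(lo.sum()),x[lo],y[lo]];w=np.linalg.lstsq(A,z[lo],rcond=None)[0]
    print('n',up.sum(),lo.sum(),'up',z[up].mean().round(5),'lo',z[lo].mean().round(5),'diff',(z[up].mean()-z[lo].mean()).round(5), 'loslope',w[1:].round(4),'left/right',z[up&(y>0)].mean().round(5),z[up&(y<0)].mean().round(5))
    return c
E
python3 - <<'E'
from lift import *
st();lift();lift()
d=cam('side');save(d,'pics/s12.png',(190,200,290,280),6)
E
```

```text
t 18.25 p [0.4791 0.1565 0.0811] yaw -7.57 toolx [-0.0505 -0.0072 -0.9987] F [ 0.94  0.29 -0.87] T [ 0.02 -0.07 -0.  ] gap 0.126 dq 0.018
n 4964 7787 up 0.05055 lo 0.03926 diff 0.01129 loslope [-0.0017  0.0006] left/right 0.05057 0.05054
n 5017 7795 up 0.05054 lo 0.03927 diff 0.01127 loslope [-0.0002  0.0006] left/right 0.05056 0.05051
```

View pics/s12.png

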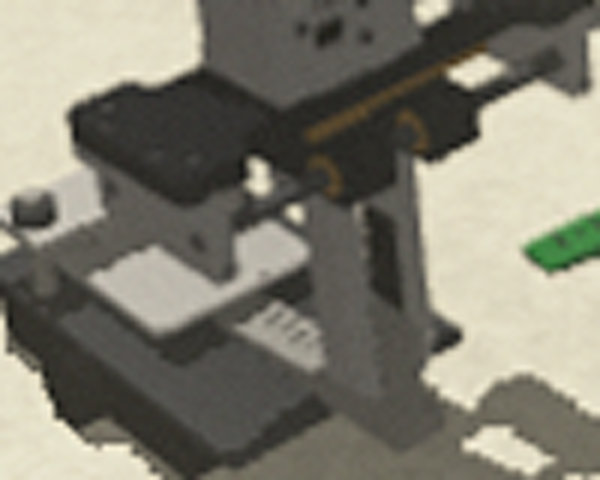

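The lift measure repeats to ~0.02 mm. Rest gap is about 6.3 mm (11.28 mm minus the 5 mm plate), so first touch comes about 25 mm further in. Advancing.

Call:
servo_tool(
  rows=[
    [-0.006, 0, -0.1, 0, 1],
    [-0.006, 0, -0.12, 0, 1],
    [-0.006, 0, -0.12, 0, 1],
    [-0.006, 0, -0.12, 0, 1],
    [-0.005, 0, -0.1, 0, 1],
    [0, 0, 0, 0, 1],
  ],
)

```text
time_s: 18.9
position: [0.493, 0.1548, 0.0816]
eef_rot: [-2.098, 0.152, 2.219]
contact_force: [0.7, -0.0, -0.7]
finger_gap: 0.125
```

```bash
python3 - <<'E'
from lift import *
st();lift();st()
E
```

```text
t 18.9 p [0.493  0.1548 0.0816] yaw -7.46 toolx [-0.0567 -0.0069 -0.9984] F [ 0.71 -0.01 -0.66] T [ 0.05 -0.07 -0.03] gap 0.125 dq 0.002
n 4709 7280 up 0.05054 lo 0.03925 diff 0.01129 loslope [-0.0011  0.0008] left/right 0.05055 0.05052
t 18.95 p [0.4928 0.1548 0.0816] yaw -7.46 toolx [-0.0568 -0.0069 -0.9984] F [ 0.53  0.44 -0.75] T [ 0.07 -0.08  0.  ] gap 0.129 dq 0.01
```

Call:
servo_tool(
  rows=[
    [0.004, 0, -0.1, 0, 1],
    [-0.002, 0, -0.12, 0, 1],
    [-0.004, 0, -0.12, 0, 1],
    [-0.004, 0, -0.1, 0, 1],
  ],
)

```text
time_s: 19.28
position: [0.4993, 0.1537, 0.0817]
eef_rot: [-2.083, 0.151, 2.236]
contact_force: [-6.6, 0.5, 8.9]
finger_gap: 0.124
```

```bash
python3 - <<'E'
from lift import *
st();lift();st()
E
```

```text
t 19.2833 p [0.4993 0.1537 0.0817] yaw -7.37 toolx [-0.0712 -0.0066 -0.9974] F [-6.61  0.52  8.94] T [0.13 1.02 0.  ] gap 0.124 dq 0.106
n 4641 7088 up 0.05056 lo 0.03927 diff 0.01129 loslope [-0.0004  0.0006] left/right 0.05057 0.05054
t 19.3333 p [0.4998 0.1536 0.0818] yaw -7.38 toolx [-0.0706 -0.0065 -0.9975] F [-5.29  0.04  7.65] T [0.15 0.83 0.02] gap 0.122 dq 0.026
```

It's pressing down (Fz 9 N) rather than lifting the plate, because the tool's growing pitch sends "forward" slightly downward. Relieving upward, then going on with proper compensation.

Call:
servo_tool(
  rows=[
    [-0.03, 0, 0, 0, 1],
    [-0.02, 0, -0.08, 0, 1],
    [-0.014, 0, -0.15, 0, 1],
  ],
)

```text
time_s: 19.58
position: [0.5046, 0.1528, 0.0826]
eef_rot: [-2.078, 0.151, 2.241]
contact_force: [-4.7, 0.9, 1.5]
finger_gap: 0.125
```

```bash
python3 - <<'E'
from lift import *
st();c=lift();st()
E
```

```text
t 19.5833 p [0.5046 0.1528 0.0826] yaw -7.35 toolx [-0.0757 -0.0069 -0.9971] F [-4.7   0.94  1.49] T [ 0.22  1.05 -0.  ] gap 0.125 dq 0.135
n 4508 6840 up 0.05098 lo 0.03928 diff 0.01169 loslope [0.0001 0.0007] left/right 0.05098 0.05097
t 19.6333 p [0.5055 0.1527 0.0826] yaw -7.37 toolx [-0.075  -0.0069 -0.9972] F [-2.86  0.34  0.12] T [0.18 0.78 0.04] gap 0.126 dq 0.018
```

Lift started: 0.4 mm, drag ~4 N. Continuing in small steps.

Call:
servo_tool(
  rows=[
    [-0.006, 0, -0.12, 0, 1],
    [-0.01, 0, -0.15, 0, 1],
    [-0.01, 0, -0.12, 0, 1],
  ],
)

```text
time_s: 19.88
position: [0.508, 0.1521, 0.0824]
eef_rot: [-2.057, 0.15, 2.262]
contact_force: [-8.8, 0.7, 9.4]
finger_gap: 0.126
```

```bash
cat >> lift.py <<'E'
def blade(c,s):
    m=R.from_rotvec(s['eef_rot']).as_matrix();v,u=np.mgrid[0:420,0:560];uv=np.c_[u.ravel(),v.ravel()]
    P=at_depth(c,uv);a=np.radians(-7.7);f=np.array([np.cos(a),np.sin(a)]);l=np.array([-f[1],f[0]])
    q=P[:,:2]-s['position'][:2];x=q@f;y=q@l
    k=(x>.027)&(x<.043)&(abs(y)<.009)&(P[:,2]>.04)&(P[:,2]<.056)
    w=np.linalg.lstsq(np.c_[np.ones(k.sum()),x[k],y[k]],P[k,2],rcond=None)[0]
    print('blade slope x (nominal -.1143)',w[1].round(4),'roll',w[2].round(4),'z top at x=25 (sill+10.5)',(w[0]+.025*w[1]).round(4),k.sum())
E
python3 - <<'E'
from lift import *
s,m=st();c=lift();blade(c,s);st()
E
```

```text
t 19.8833 p [0.508  0.1521 0.0824] yaw -7.28 toolx [-0.0952 -0.0067 -0.9954] F [-8.83  0.65  9.39] T [ 0.27  1.71 -0.03] gap 0.126 dq 0.142
n 4528 6760 up 0.05131 lo 0.03926 diff 0.01205 loslope [-0.001   0.0006] left/right 0.05134 0.05129
blade slope x (nominal -.1143) -0.1284 roll -0.0202 z top at x=25 (sill+10.5) 0.0507 939
t 19.9333 p [0.5083 0.1521 0.0824] yaw -7.29 toolx [-0.0952 -0.0067 -0.9954] F [-10.02   1.28   7.45] T [ 0.28  1.8  -0.01] gap 0.127 dq 0.022
```

Lift is 0.77 mm and the drag is raised by pressing down again (Fz ~9 N). I'll use a bit more upward relief with each step.

Call:
servo_tool(
  rows=[
    [-0.03, 0, -0.05, 0, 1],
    [-0.025, 0, -0.15, 0, 1],
    [-0.018, 0, -0.15, 0, 1],
  ],
)

```text
time_s: 20.18
position: [0.5116, 0.1515, 0.0835]
eef_rot: [-2.04, 0.15, 2.28]
contact_force: [-12.5, 0.9, 9.3]
finger_gap: 0.123
```

```bash
python3 - <<'E'
from lift import *
s,m=st();c=lift();blade(c,s);st()
E
```

```text
t 20.1833 p [0.5116 0.1515 0.0835] yaw -7.22 toolx [-0.1113 -0.0066 -0.9938] F [-12.47   0.87   9.34] T [ 0.41  2.21 -0.  ] gap 0.123 dq 0.168
n 4472 6591 up 0.05209 lo 0.03928 diff 0.01282 loslope [-0.0001  0.0007] left/right 0.05209 0.0521
blade slope x (nominal -.1143) -0.1474 roll -0.0201 z top at x=25 (sill+10.5) 0.0515 766
t 20.2333 p [0.512  0.1515 0.0835] yaw -7.23 toolx [-0.1112 -0.0065 -0.9938] F [-10.37   1.67   8.22] T [ 0.32  1.99 -0.04] gap 0.127 dq 0.027
```

Lift reads 1.54 mm, but the blade has been tipped nose-down about 1.9° by the tool's pitch drift, so it isn't flat yet. Pushing forward against friction pitched the tool back, so pulling back slightly while pressing down should undo that and flatten the blade. Trying a few rows.

Call:
servo_tool(
  rows=[
    [0.03, 0, 0.05, 0, 1],
    [0.035, 0, 0.1, 0, 1],
    [0.035, 0, 0.1, 0, 1],
    [0.035, 0, 0.1, 0, 1],
  ],
)

```text
time_s: 20.57
position: [0.5109, 0.1518, 0.0821]
eef_rot: [-2.06, 0.15, 2.258]
contact_force: [3.2, -0.4, -1.0]
finger_gap: 0.127
```

```bash
python3 - <<'E'
from lift import *
s,m=st();c=lift();blade(c,s);st()
E
```

```text
t 20.5667 p [0.5109 0.1518 0.0821] yaw -7.33 toolx [-0.0921 -0.0059 -0.9957] F [ 3.21 -0.42 -0.99] T [-0.06 -0.98 -0.02] gap 0.127 dq 0.121
n 4476 6672 up 0.05166 lo 0.03928 diff 0.01238 loslope [0.0012 0.0004] left/right 0.05167 0.05165
blade slope x (nominal -.1143) -0.1251 roll -0.0184 z top at x=25 (sill+10.5) 0.0505 804
t 20.6167 p [0.5104 0.1518 0.082 ] yaw -7.32 toolx [-0.0926 -0.0059 -0.9957] F [ 3.38 -0.61  0.26] T [-0.11 -1.21  0.02] gap 0.122 dq 0.023
```

That works: pitch recovered by 0.02 rad, the blade got flatter, and depth is nearly unchanged. Continuing with more press.

Call:
servo_tool(
  rows=[
    [0.05, 0, 0.06, 0, 1],
    [0.05, 0, 0.09, 0, 1],
    [0.05, 0, 0.09, 0, 1],
    [0.05, 0, 0.09, 0, 1],
    [0.05, 0, 0.09, 0, 1],
    [0.05, 0, 0.09, 0, 1],
  ],
)

```text
time_s: 21.12
position: [0.5089, 0.1519, 0.0805]
eef_rot: [-2.09, 0.15, 2.223]
contact_force: [5.4, -0.5, 9.3]
finger_gap: 0.123
```

```bash
python3 - <<'E'
from lift import *
s,m=st();c=lift();blade(c,s);st()
E
```

```text
t 21.1167 p [0.5089 0.1519 0.0805] yaw -7.51 toolx [-0.0621 -0.0039 -0.9981] F [ 5.43 -0.48  9.25] T [-0.41 -0.82  0.11] gap 0.123 dq 0.107
n 4504 6837 up 0.05179 lo 0.03926 diff 0.01253 loslope [-0.0006  0.0006] left/right 0.0518 0.05178
blade slope x (nominal -.1143) -0.0939 roll -0.0191 z top at x=25 (sill+10.5) 0.0499 937
t 21.1667 p [0.5089 0.152  0.0805] yaw -7.51 toolx [-0.0615 -0.0038 -0.9981] F [ 5.03 -2.57  8.77] T [-0.38 -0.96  0.07] gap 0.124 dq 0.014
```

Pitch recovered to 0.06 rad and the blade is flat to within about 1°. Now a larger single forward step, since fewer loaded rows means less drift, with compensation.

Call:
servo_tool(
  rows=[
    [-0.02, 0, -0.1, 0, 1],
    [-0.018, 0, -0.3, 0, 1],
  ],
)

```text
time_s: 21.33
position: [0.5119, 0.1514, 0.0804]
eef_rot: [-2.071, 0.149, 2.243]
contact_force: [-19.5, 3.1, 23.5]
finger_gap: 0.124
```

```bash
python3 - <<'E'
from lift import *
s,m=st();c=lift();blade(c,s);st()
E
```

```text
t 21.3333 p [0.5119 0.1514 0.0804] yaw -7.43 toolx [-0.0797 -0.0035 -0.9968] F [-19.51   3.12  23.54] T [ 0.88  4.6  -0.1 ] gap 0.124 dq 0.367
n 4459 6731 up 0.05115 lo 0.03929 diff 0.01186 loslope [-0.0009  0.0001] left/right 0.05117 0.05112
blade slope x (nominal -.1143) -0.0803 roll -0.0157 z top at x=25 (sill+10.5) 0.0493 748
t 21.3833 p [0.5121 0.1514 0.0805] yaw -7.44 toolx [-0.0813 -0.0034 -0.9967] F [-13.01   0.9   15.92] T [ 0.4   2.78 -0.09] gap 0.128 dq 0.041
```

```bash
python3 - <<'E'
from lift import *
s,m=st();c=lift();blade(c,s);save(c,'pics/w13.png')
E
```

```text
t 21.3833 p [0.5121 0.1514 0.0805] yaw -7.44 toolx [-0.0813 -0.0034 -0.9967] F [-13.01   0.9   15.92] T [ 0.4   2.78 -0.09] gap 0.128 dq 0.041
n 4447 6701 up 0.05119 lo 0.03928 diff 0.01191 loslope [-0.0009  0.0005] left/right 0.05121 0.05118
blade slope x (nominal -.1143) -0.1115 roll -0.0068 z top at x=25 (sill+10.5) 0.0495 741
```

View pics/w13.png

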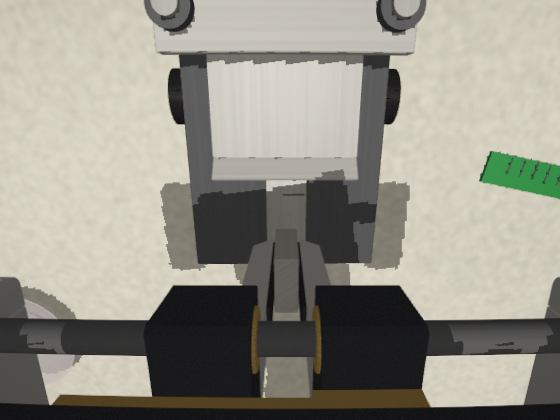

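The gauge hasn't slipped in the grip, and with the blade flat the lift is 0.6 mm. A forward push couples into a downward push (Fz ≈ 1.2·Fx), so I'll add real upward relief.

Call:
servo_tool(
  rows=[
    [-0.04, 0, -0.05, 0, 1],
    [-0.06, 0, -0.25, 0, 1],
  ],
)

```text
time_s: 21.6
position: [0.5142, 0.1511, 0.0816]
eef_rot: [-2.055, 0.148, 2.261]
contact_force: [-11.0, 1.1, 7.6]
finger_gap: 0.128
```

```bash
python3 - <<'E'
from lift import *
s,m=st();c=lift();blade(c,s);st()
E
```

```text
t 21.6 p [0.5142 0.1511 0.0816] yaw -7.33 toolx [-0.0952 -0.0037 -0.9955] F [-10.99   1.14   7.62] T [ 0.26  2.04 -0.03] gap 0.128 dq 0.262
n 4439 6535 up 0.05177 lo 0.03927 diff 0.0125 loslope [-0.0012  0.0008] left/right 0.05178 0.05176
blade slope x (nominal -.1143) -0.0453 roll -0.0097 z top at x=25 (sill+10.5) 0.0497 592
t 21.65 p [0.5157 0.1509 0.0817] yaw -7.35 toolx [-0.094  -0.0037 -0.9956] F [-6.92  0.23  2.46] T [ 0.29  1.32 -0.01] gap 0.124 dq 0.034
```

Much better: Fx -7 N, Fz 2.5 N, lift 1.2 mm. Same again.

Call:
servo_tool(
  rows=[
    [-0.05, 0, -0.25, 0, 1],
  ],
)

```text
time_s: 21.73
position: [0.5173, 0.1506, 0.0818]
eef_rot: [-2.043, 0.148, 2.274]
contact_force: [-12.4, 1.7, 9.8]
finger_gap: 0.127
```

```bash
python3 - <<'E'
from lift import *
s,m=st();c=lift();blade(c,s);st()
E
```

```text
t 21.7333 p [0.5173 0.1506 0.0818] yaw -7.29 toolx [-0.107  -0.0038 -0.9943] F [-12.41   1.66   9.77] T [ 0.33  2.4  -0.03] gap 0.127 dq 0.307
n 4426 6330 up 0.05225 lo 0.03927 diff 0.01297 loslope [-0.0008  0.0008] left/right 0.05226 0.05224
blade slope x (nominal -.1143) 0.3986 roll -0.0129 z top at x=25 (sill+10.5) 0.0477 526
t 21.7833 p [0.5186 0.1504 0.0819] yaw -7.31 toolx [-0.1062 -0.0038 -0.9943] F [-9.46  0.54  6.29] T [ 0.32  1.87 -0.11] gap 0.126 dq 0.045
```

Lift 1.69 mm, but the hand has ridden up ~1 mm and pitched back, so part of that may be nose-down tilt. Repeating the press-and-slight-pull to flatten and restore pitch.

Call:
servo_tool(
  rows=[
    [0.04, 0, 0.04, 0, 1],
    [0.045, 0, 0.08, 0, 1],
    [0.045, 0, 0.08, 0, 1],
    [0.045, 0, 0.08, 0, 1],
    [0.045, 0, 0.08, 0, 1],
  ],
)

```text
time_s: 22.2
position: [0.5175, 0.1504, 0.0804]
eef_rot: [-2.059, 0.148, 2.255]
contact_force: [2.7, -1.9, 10.9]
finger_gap: 0.126
```

```bash
sed -i 's/(x>.027)&(x<.043)/(x>.021)\&(x<X1)/; s/def blade(c,s)/def blade(c,s,X1=.036)/' lift.py; python3 - <<'E'
from lift import *
s,m=st();c=lift();blade(c,s,.034);st();save(c,'pics/w14.png',(190,140,390,290),4)
E
```

```text
t 22.2 p [0.5175 0.1504 0.0804] yaw -7.38 toolx [-0.0911 -0.0028 -0.9958] F [ 2.67 -1.87 10.87] T [-0.11  0.09  0.04] gap 0.126 dq 0.071
n 4413 6351 up 0.05213 lo 0.0393 diff 0.01283 loslope [-0.0008  0.0007] left/right 0.05214 0.05213
blade slope x (nominal -.1143) -0.1048 roll -0.0238 z top at x=25 (sill+10.5) 0.0497 711
t 22.25 p [0.5175 0.1504 0.0804] yaw -7.38 toolx [-0.0908 -0.0027 -0.9959] F [ 2.37 -1.51  9.25] T [-0.11  0.02  0.01] gap 0.125 dq 0.007
```

View pics/w14.png

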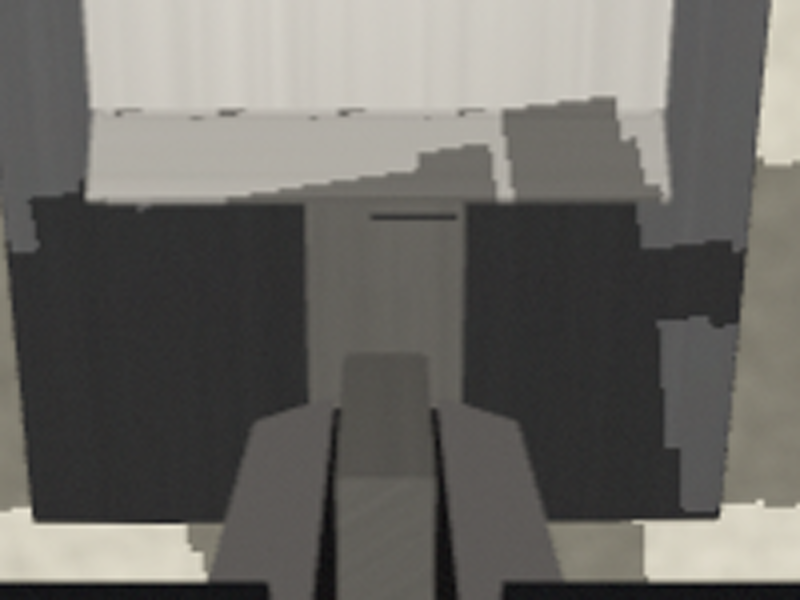

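The blade is flat again. Lift is 1.55 mm at a tip depth of ~46.5 mm, which matches the taper geometry. About 4–5 mm to go.

Call:
servo_tool(
  rows=[
    [-0.04, 0, -0.05, 0, 1],
    [-0.055, 0, -0.3, 0, 1],
  ],
)

```text
time_s: 22.42
position: [0.5235, 0.1495, 0.0811]
eef_rot: [-2.048, 0.148, 2.267]
contact_force: [-5.3, 1.8, -5.4]
finger_gap: 0.128
```

```bash
python3 - <<'E'
from lift import *
s,m=st();c=lift();blade(c,s,.031);st()
E
```

```text
t 22.4167 p [0.5235 0.1495 0.0811] yaw -7.32 toolx [-0.1017 -0.0031 -0.9948] F [-5.35  1.8  -5.35] T [ 0.26  1.11 -0.06] gap 0.128 dq 0.31
n 4303 5917 up 0.05285 lo 0.03927 diff 0.01358 loslope [-0.0009  0.0011] left/right 0.05285 0.05285
blade slope x (nominal -.1143) -0.091 roll -0.0251 z top at x=25 (sill+10.5) 0.05 363
t 22.4667 p [0.5263 0.149  0.081 ] yaw -7.37 toolx [-0.0984 -0.0033 -0.9951] F [-1.65  0.36 -5.73] T [ 0.28  0.7  -0.06] gap 0.126 dq 0.052
```

It slid more freely this time. Checking the lift at rest.

```bash
python3 - <<'E'
from lift import *
s,m=st();c=lift();blade(c,s,.03);st()
E
```

```text
t 22.4667 p [0.5263 0.149  0.081 ] yaw -7.37 toolx [-0.0984 -0.0033 -0.9951] F [-1.65  0.36 -5.73] T [ 0.28  0.7  -0.06] gap 0.126 dq 0.052
n 4263 5642 up 0.05324 lo 0.03929 diff 0.01395 loslope [0.0004 0.0003] left/right 0.05324 0.05323
blade slope x (nominal -.1143) -0.0051 roll -0.0254 z top at x=25 (sill+10.5) 0.0503 180
t 22.5167 p [0.5264 0.149  0.0808] yaw -7.38 toolx [-0.0973 -0.0033 -0.9952] F [-1.75  0.63 -5.01] T [0.2  0.57 0.05] gap 0.123 dq 0.032
```

Lift is 2.67 mm, a little past target. Easing back a few mm while laying the blade flat.

Call:
servo_tool(
  rows=[
    [0.03, 0, 0.05, 0, 1],
    [0.03, 0, 0.15, 0, 1],
    [0.03, 0, 0.15, 0, 1],
  ],
)

```text
time_s: 22.77
position: [0.5255, 0.149, 0.0807]
eef_rot: [-2.071, 0.149, 2.242]
contact_force: [4.6, -1.5, -1.4]
finger_gap: 0.121
```

```bash
python3 - <<'E'
from lift import *
s,m=st();c=lift();blade(c,s,.031);st()
E
```

```text
t 22.7667 p [0.5255 0.149  0.0807] yaw -7.48 toolx [-0.0797 -0.0033 -0.9968] F [ 4.63 -1.55 -1.36] T [-0.25 -1.23  0.03] gap 0.121 dq 0.154
n 4271 5731 up 0.05385 lo 0.0393 diff 0.01456 loslope [-0.0014  0.0008] left/right 0.05386 0.05385
blade slope x (nominal -.1143) -0.0443 roll -0.0173 z top at x=25 (sill+10.5) 0.0504 242
t 22.8167 p [0.5249 0.1491 0.0807] yaw -7.48 toolx [-0.08   -0.0032 -0.9968] F [ 5.15 -1.03 -1.09] T [-0.21 -1.23  0.02] gap 0.125 dq 0.022
```

Nose-up pivoting raised the plate to 3.3 mm, so I'm backing out promptly with a bigger step.

Call:
servo_tool(
  rows=[
    [0.04, 0, 0.3, 0, 1],
    [0.05, 0, 0.2, 0, 1],
  ],
)

```text
time_s: 22.98
position: [0.5194, 0.15, 0.081]
eef_rot: [-2.09, 0.15, 2.22]
contact_force: [6.2, -2.6, 6.4]
finger_gap: 0.127
```

```bash
python3 - <<'E'
from lift import *
s,m=st();c=lift();blade(c,s,.036);st()
E
```

```text
t 22.9833 p [0.5194 0.15   0.081 ] yaw -7.6 toolx [-0.0608 -0.0027 -0.9981] F [ 6.15 -2.65  6.36] T [-0.39 -0.99  0.05] gap 0.127 dq 0.199
n 4369 6231 up 0.0543 lo 0.03929 diff 0.01501 loslope [-0.0014  0.0009] left/right 0.05431 0.05429
blade slope x (nominal -.1143) -0.0673 roll -0.0182 z top at x=25 (sill+10.5) 0.0511 598
t 23.0333 p [0.5191 0.1501 0.081 ] yaw -7.6 toolx [-0.0604 -0.0027 -0.9982] F [ 6.05 -1.6   0.65] T [-0.33 -1.26  0.05] gap 0.126 dq 0.027
```

The gauge is pitched nose-up in the firm pads (lift 3.7 mm). Softening the grip will let the springs lay it flat without pushing.

Call:
servo_tool(
  rows=[
    [0, 0, 0, 0, 1],
    [0, 0, 0, 0, 1],
  ],
  squeeze=8,
)

```text
time_s: 23.2
position: [0.519, 0.1501, 0.081]
eef_rot: [-2.09, 0.15, 2.22]
contact_force: [-1.1, -0.8, -0.7]
finger_gap: 0.127
```

```bash
python3 - <<'E'
from lift import *
s,m=st();c=lift();blade(c,s,.036);st()
E
```

```text
t 23.2 p [0.519  0.1501 0.081 ] yaw -7.61 toolx [-0.0603 -0.0026 -0.9982] F [-1.07 -0.78 -0.69] T [ 0.07 -0.14  0.  ] gap 0.127 dq 0.003
n 4244 6288 up 0.05213 lo 0.03929 diff 0.01284 loslope [-0.0003  0.001 ] left/right 0.05215 0.05211
blade slope x (nominal -.1143) -0.1056 roll -0.0151 z top at x=25 (sill+10.5) 0.0497 637
t 23.25 p [0.519  0.1501 0.081 ] yaw -7.61 toolx [-0.0604 -0.0026 -0.9982] F [-0.76  0.77 -0.42] T [ 0.05 -0.19  0.03] gap 0.128 dq 0.003
```

Flat, unloaded, lift 1.56 mm. I'll keep a moderate 16 N grip so the gauge can self-align, and nudge forward ~4 mm.

Call:
servo_tool(
  rows=[
    [-0.02, 0, -0.1, 0, 1],
    [-0.03, 0, -0.15, 0, 1],
    [0, 0, 0, 0, 1],
  ],
  squeeze=16,
)

```text
time_s: 23.5
position: [0.5197, 0.15, 0.0811]
eef_rot: [-2.075, 0.149, 2.237]
contact_force: [3.8, -1.2, 0.6]
finger_gap: 0.129
```

```bash
python3 - <<'E'
from lift import *
s,m=st();c=lift();blade(c,s,.033);st()
E
```

```text
t 23.5 p [0.5197 0.15   0.0811] yaw -7.51 toolx [-0.0752 -0.0027 -0.9972] F [ 3.76 -1.19  0.57] T [-0.19 -1.19 -0.01] gap 0.129 dq 0.012
n 4283 6219 up 0.05222 lo 0.03929 diff 0.01293 loslope [-0.0001  0.0008] left/right 0.05223 0.05221
blade slope x (nominal -.1143) -0.109 roll -0.0168 z top at x=25 (sill+10.5) 0.0497 584
t 23.55 p [0.5197 0.15   0.0811] yaw -7.52 toolx [-0.0747 -0.0028 -0.9972] F [-1.6  -0.66 -0.05] T [ 0.04 -0.04 -0.  ] gap 0.128 dq 0.003
```

Call:
servo_tool(
  rows=[
    [-0.03, 0, -0.1, 0, 1],
    [-0.045, 0, -0.25, 0, 1],
    [0, 0, 0, 0, 1],
  ],
)

```text
time_s: 23.8
position: [0.5234, 0.1493, 0.0816]
eef_rot: [-2.06, 0.149, 2.253]
contact_force: [4.5, -1.5, -1.4]
finger_gap: 0.125
```

```bash
python3 - <<'E'
from lift import *
s,m=st();c=lift();blade(c,s,.033);st()
E
```

```text
t 23.8 p [0.5234 0.1493 0.0816] yaw -7.44 toolx [-0.0896 -0.003  -0.996 ] F [ 4.49 -1.5  -1.4 ] T [-0.15 -1.33 -0.  ] gap 0.125 dq 0.024
n 4250 5855 up 0.05291 lo 0.03927 diff 0.01363 loslope [-0.0002  0.001 ] left/right 0.05292 0.0529
blade slope x (nominal -.1143) -0.1069 roll -0.0115 z top at x=25 (sill+10.5) 0.0501 378
t 23.85 p [0.5235 0.1493 0.0816] yaw -7.44 toolx [-0.0888 -0.003  -0.996 ] F [-0.85 -0.2  -0.49] T [ 0.07 -0.2  -0.02] gap 0.128 dq 0.005
```

Lift 2.35 mm, part of it residual tilt. Softening the grip briefly lets the blade settle flat.

Call:
servo_tool(
  rows=[
    [0.01, 0, 0, 0, 1],
    [0, 0, 0, 0, 1],
    [0, 0, 0, 0, 1],
  ],
  squeeze=7,
)

```text
time_s: 24.1
position: [0.5233, 0.1493, 0.0809]
eef_rot: [-2.06, 0.149, 2.253]
contact_force: [-1.1, -0.4, -0.7]
finger_gap: 0.125
```

```bash
python3 - <<'E'
from lift import *
s,m=st();c=lift();blade(c,s,.033);st()
E
```

```text
t 24.1 p [0.5233 0.1493 0.0809] yaw -7.45 toolx [-0.0892 -0.0031 -0.996 ] F [-1.06 -0.37 -0.7 ] T [0.11 0.06 0.02] gap 0.125 dq 0.004
n 4263 5909 up 0.05256 lo 0.03928 diff 0.01328 loslope [-0.0008  0.0011] left/right 0.05255 0.05256
blade slope x (nominal -.1143) -0.1026 roll -0.0126 z top at x=25 (sill+10.5) 0.0497 376
t 24.15 p [0.5233 0.1493 0.0809] yaw -7.44 toolx [-0.0891 -0.0032 -0.996 ] F [-0.83 -0.13 -1.13] T [ 0.12  0.02 -0.02] gap 0.128 dq 0.001
```

Lift is 2.00 mm with the blade flat and no load on the hand. Firming the grip and verifying.

Call:
servo_tool(
  rows=[
    [0, 0, 0, 0, 1],
    [0, 0, 0, 0, 1],
    [0, 0, 0, 0, 1],
    [0, 0, 0, 0, 1],
  ],
  squeeze=25,
)

```text
time_s: 24.48
position: [0.5233, 0.1493, 0.0809]
eef_rot: [-2.061, 0.149, 2.252]
contact_force: [-1.6, 0.0, -2.1]
finger_gap: 0.123
```

```bash
python3 - <<'E'
from lift import *
s,m=st();c=lift();blade(c,s,.033);lift();save(c,'pics/w15.png');t=cam('top');save(t,'pics/t15.png');d=cam('side');save(d,'pics/s15.png',(190,150,310,300),4);st()
E
```

```text
t 24.4833 p [0.5233 0.1493 0.0809] yaw -7.45 toolx [-0.0889 -0.0032 -0.996 ] F [-1.64  0.   -2.06] T [ 0.07  0.02 -0.  ] gap 0.123 dq 0.002
n 4273 5936 up 0.05254 lo 0.03929 diff 0.01326 loslope [-0.0002  0.0008] left/right 0.05256 0.05253
blade slope x (nominal -.1143) -0.0753 roll -0.0139 z top at x=25 (sill+10.5) 0.0496 376
n 4262 5943 up 0.05255 lo 0.03929 diff 0.01326 loslope [0.0002 0.0008] left/right 0.05256 0.05254
t 24.6833 p [0.5233 0.1493 0.0809] yaw -7.45 toolx [-0.0889 -0.0032 -0.996 ] F [-0.99 -0.01 -1.32] T [0.09 0.08 0.01] gap 0.127 dq 0.002
```

View pics/w15.png

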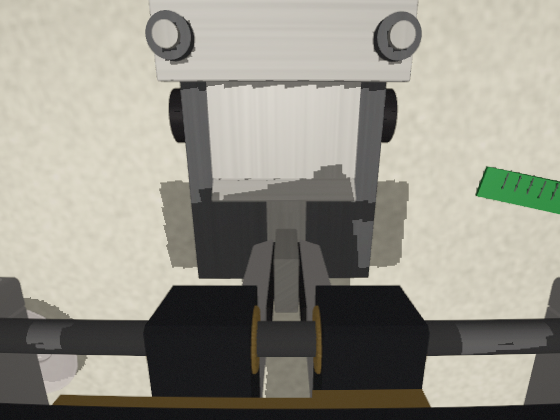

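View pics/s15.png

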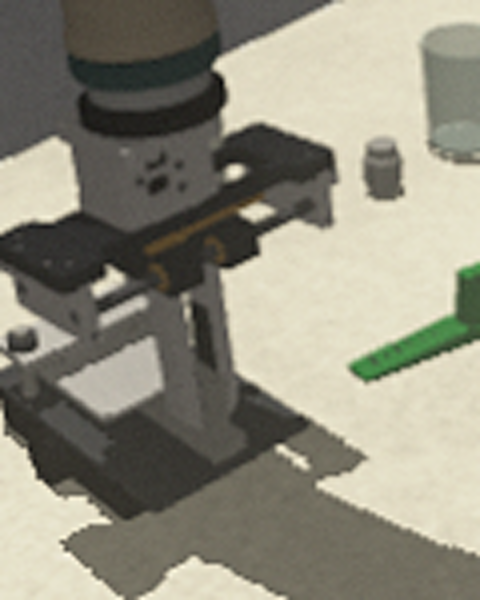

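View pics/t15.png

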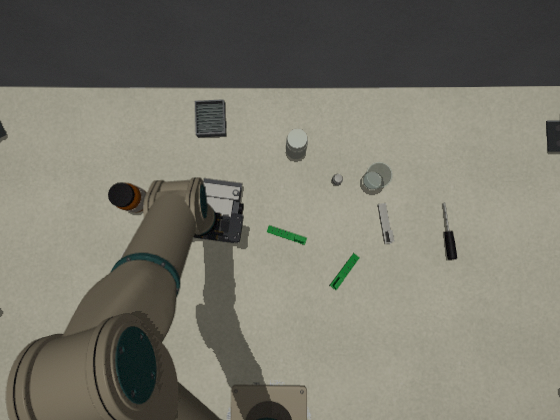

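Final pictures show the blade centred and straight in under the lip (wrist columns 266–305), the tab between the pads, and the bystanders where they were in the top view. Lift is steady at 1.98 mm. Handing in.

```bash
python3 -c "
from h import *
print(r.close_job())"
```

```text
the job is handed in; nothing more can be done
None
```

I took the steel taper gauge by its tab, laid it on the clamp's lower plate and slid it straight in under the sprung plate. I handed in at about 24.7 s with the gauge still held.

**At hand-in:**
- The plate lift was 1.98 mm over its measured rest gap of about 6.3 mm, and it was the same in two readings.
- The grip was 25 N with the pads 12 mm apart, matching the tab.
- The force on the hand was under 3 N.
- In the top view the other things, including both green look-alikes and the block gauge, were where they had started.

**What went less smoothly:**
- **Overshoot:** the plate briefly rose to about 3.7 mm. The gauge slid about 8 mm too far in (2.7 mm lift), and pulling it back tipped the blade nose-up in the firm grip. Softening the grip let the springs lay it flat, and I then set the depth again.
- **Push force:** the largest reading on the hand while sliding was about 31 N in total, roughly 20 N of it along the slide and 24 N downward. That is more than the expected drag, because the hand was also pressing the blade down.
- **Hand tilt:** the hand ends pitched back about 5°, because a push against drag tilted it and the moves could not correct that.
- **Flatness check:** it is weak at the end, as little of the blade still shows. The last slope reading was off (-0.075 against -0.114 for a flat blade). The blade height, the lift against depth and the lack of load on the hand all fit a flat blade.

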